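Knock a spring pin home in a lamp bracket

ROBOT

A 7-joint arm with a two-finger parallel gripper is mounted at the origin on a cart in front of the work surface, level with it; the furniture and walls round the work are solid. World frame = base frame: x ahead of the robot, y to its left, z up, the work surface at z = 0. Lengths are in m, angles in rad, forces in N, time in s.
With the tool pointing down it reaches from about 0.4 to 0.85 m from the base axis. Payload 10.4 kg.
Tool frame: the origin (TCP) lies on the centre line of the jaws, within the pads' length; the fingertips stand 22 mm ahead of it and the grasp point (between the pads) lies 3 mm ahead of it; z points along the fingers, y is the direction in which the jaws open and shut (so a half turn about z gives the same grasp; the last joint's range is limited). The gripper opens to 85 mm and grips with 20 to 120 N. Pads are 22 mm wide; open, the fingers measure 114 mm over their backs; the gripper's body (76 mm by 85 mm) begins 54 mm behind the grasp point. The pads swing forward as they close: fully open they stand 13 mm farther back than shut.
Start: joints at [-1.334, 0.332, -0.065, 1.46, 0.022, 1.35, -0.088], TCP at [0.161, 0.604, 0.253] pointing down, gripper open.
Joint ranges: [-2.6, 2.6], [-0.5, 2.12], [-1.47, 1.34], [0.16, 2.42], [-1.27, 4.41], [0.06, 2.06], [-2.6, 2.6]. Speed limits (rad/s): [2.22, 2.22, 2.79, 2.79, 3.14, 3.14, 3.14].

INTERFACE

Orientations are given as a unit quaternion [x, y, z, w].
In Python, from workcell import manip gives the robot as it stands. The module is installed in compiled form; this text tells all that it offers.
- The arm moves only by the shell command python3 -m crank 'ROWS' [FORCE]. ROWS is JSON, a list of rows, each a list of 3 entries, a list of its own where there are three numbers: the opening, from -1 (shut) to 1 (fully open), then the shift along the tool's x, y, z normalised to -1 to 1, where 1 is 80 mm, then the turn, a rotation vector about the tool's x, y, z normalised to -1 to 1, where 1 is pi/4 rad. In form: [[jaw, [tx, ty, tz], [ax, ay, az]], ...]. A call has exactly 5 rows; each row shifts and turns the commanded pose from where the row before left it, along the tool's axes as they then stand; what a row does not reach is not made up. A row lasts 1/10 s, in which the tool goes at most 50 mm and 8.59 degrees, less where a joint would pass 70% of its speed; a pose out of reach is approached as far as the arm can. A call with a number of a shift or a turn outside -1 to 1 is refused whole. A call with a gripper value outside its range is refused whole. The fingers move at their own pace and stop on an object; FORCE is the grip in N (left out, the last holds). Time passes only in rows, so rows that do not move let the fingers close, or fill a call up. It gives the time, the measured TCP pose, the force and the opening at its end, in the units of the state.
- manip.get_obs(): the state, without advancing time (a new reading comes with each control period).
- manip.camera(name): name is "side" or "top" or "wrist"; returns the picture (400x640x3 uint8, blue, green, red); there is no depth.
- manip.camera_info(name): a dict with "K" (3x3 intrinsics, pixels), "camera_from_world" (4x4, takes a point from world to camera coordinates); the wrist camera has in their place "mount" (4x4, takes a point from camera to tool coordinates, whose origin is the TCP and whose axes are the flange's). Camera axes: x right, y down, z forward; pixel columns grow to the right and rows downward; lengths in m; the calibration is good to about 2 mm. A picture is of the moment at which its call begins: read the wrist's pose just before it. camera_info takes no time and is no camera call.
- manip.hand_in(): hands the job in, once; it reports no verdict.
The state is a dict: "clock": time; "joint_pos": joint angles; "joint_velocities": joint speeds; "tau": joint torques, N m; "position": TCP position; "ee_rot": TCP orientation; "ft_force": force on the tool from outside, world axes, zero at the start; "torque": the same for the moment, N m; "grip_width": opening from 0.0 (shut) to 1.0 (fully open).
Only numpy, scipy, OpenCV 4.12 (cv2) and the standard library are available. Lean on these libraries where they do the work, as an engineer would, in place of code of your own. Each camera call takes 0.05 s, during which the arm holds its last target.

TASK

Slide the packing block that fills the gap under the overhanging knuckle of the lamp bracket into place beneath the pin, so that the knuckle is backed up. Then take the mallet by its handle and knock the pin down with brisk blows until it is fully home, flush with the knuckle, and put the mallet back down on the bench clear of the bracket. Leave the block where it is and do not disturb the other things on the bench.

Things in the scene. Friction and masses are not known exactly. Their poses are not given: they have to be found in the camera images.
- bracket: grey cast lamp bracket, loose, 0.55 kg. Origin on the bench straight below the pin's axis; +x runs from the knuckle to the foot. Arm (26 mm wide, top 69 mm high) from the knuckle to a web 56 mm wide, front face at x = 46 mm; foot plate 76 mm wide, 10 mm thick, from there to x = 142 mm. If its knuckle is struck with nothing under it, it tips forward
- knuckle_under (a point): centre of the flat underside of the knuckle, a round boss of 36 mm diameter, from 42 to 72 mm above the bench, overhanging freely: open in front (-x of the bracket), left and right
- knuckle_top (a point): centre of the knuckle's flat top, 72 mm above the bench, where the pin goes in
- pin (a joint): travel of the spring pin in the knuckle (m), down is positive: it starts at 0 to 0.004; 0.018 is fully home against its stop, top 0.5 mm above the knuckle. It moves against about 12 N of friction (a few N more when struck) and stays where it is left
- pin_top (a point): centre of the top face of the dark steel spring pin, 10 mm in diameter, which stands 14 to 18 mm out of the knuckle at the start
- block_tall: hardwood packing block 110 x 36 mm, 40 mm tall, 0.15 kg, flat on the bench; origin at the centre of its underside, x along its length. It goes under the knuckle with 2 mm to spare, and the knuckle settles on it by that much when struck
- block_low: hardwood packing block 110 x 36 mm, only 22 mm tall; origin at the centre of its underside, x along its length. Too low to back up this knuckle
- mallet: soft-face mallet, 0.38 kg, standing on its white face; origin at that face's centre, z along the head to the black face. Head 44 mm in diameter, 76 mm long. Level wooden handle, 20 mm wide, 30 mm deep, along the mallet's -x, its middle 38 mm above the white face, from 22 to 190 mm from the head's axis. Balances 10 mm from the head's axis
- mallet_grip (a point): point on the centre line of the mallet's handle, 48 mm from the head's axis and 38 mm above the white face: a good place to grip
- mallet_centre (a point): middle of the mallet's head, 38 mm above the white face
- multimeter: dark hand multimeter, 145 x 70 x 43 mm, a bystander
- tape: roll of red insulating tape, 62 mm in diameter, 21 mm tall, a bystander
- spool: spool of solder with green flanges, 55 mm in diameter, 36 mm tall, a bystander
Mind the look-alikes: they are no part of the job. What is shaped like the block_tall but turquoise or yellow is not meant.

How it is judged:
By the outcome, as a careful person would: the job done as asked, in the order asked, and still so for the second after the job is handed in, with the robot touching nothing.
It also fails if it takes over 54 s, if anything falls off the work surface, if the arm or the gripper's body presses on something with over 40 N, if the wrist force passes 120 N, or if a joint passes its speed limit or range.

## Working session

There is one attempt and no reset: what is moved stays moved. The work goes in short steps, Python scripts to look and compute and a shell command to move; the robot and the scene stay as the last step left them, time stands still between calls to the robot, and variables do not carry over. Pictures are saved under pics/ and viewed, and the job is handed in when it is done.

```bash
mkdir -p pics; ls; python3 - <<'E'
from workcell import manip
import cv2,json
o=manip.get_obs();print(o)
for n in("side","top","wrist"):
    cv2.imwrite(f"pics/a_{n}.png",manip.camera(n))
    print(n,manip.camera_info(n))
E
```

```text
pics
{'clock': 0.0, 'joint_pos': array([-1.33357225,  0.33290584, -0.06467568,  1.46095651,  0.02158876,
        1.34990072, -0.08848519]), 'joint_velocities': array([-0.00068053,  0.00187466,  0.00081225, -0.0007919 , -0.00199171,
        0.00105081,  0.00014874]), 'tau': array([ 4.40065742e-04, -6.25440431e+01,  4.98980738e-02, -3.91626728e+01,
        1.63405796e-02,  9.82462952e-03,  2.16635431e-05]), 'position': array([0.16049363, 0.60367844, 0.25248738]), 'ee_rot': array([ 1.29541605e-01,  9.91573713e-01, -7.35072465e-04, -6.30610355e-05]), 'ft_force': array([-0.20414063,  0.34030457,  0.29566335]), 'torque': array([-0.03265469, -0.01525933, -0.01808097]), 'grip_width': 0.9974611850248154}
side {'K': array([[493.66130152,   0.        , 328.54489911],
       [  0.        , 493.66130152, 212.39236713],
       [  0.        ,   0.        ,   1.        ]]), 'camera_from_world': array([[-0.91087562, -0.41267477,  0.00226522,  0.40159702],
       [-0.35366999,  0.77778538, -0.5195839 ,  0.40614622],
       [ 0.21265731, -0.47407745, -0.85441643,  1.82747249],
       [ 0.        ,  0. 
[... 287 characters left out ...]
     [-0.99902947,  0.01733708, -0.04049128,  0.51409044],
       [ 0.04064713,  0.00873361, -0.99913539,  1.61177838],
       [ 0.        ,  0.        ,  0.        ,  1.        ]])}
wrist {'K': array([[340.20531257,   0.        , 316.00667798],
       [  0.        , 340.20531257, 199.20428676],
       [  0.        ,   0.        ,   1.        ]]), 'mount': array([[-4.25437168e-04, -9.53843031e-01, -3.00305330e-01,
         7.71182546e-02],
       [ 9.99999429e-01, -1.11371057e-04, -1.06293957e-03,
         6.30196547e-04],
       [ 9.80432177e-04, -3.00305611e-01,  9.53842533e-01,
        -1.21051071e-01],
       [ 0.00000000e+00,  0.00000000e+00,  0.00000000e+00,
         1.00000000e+00]])}
```

View pics/a_side.png

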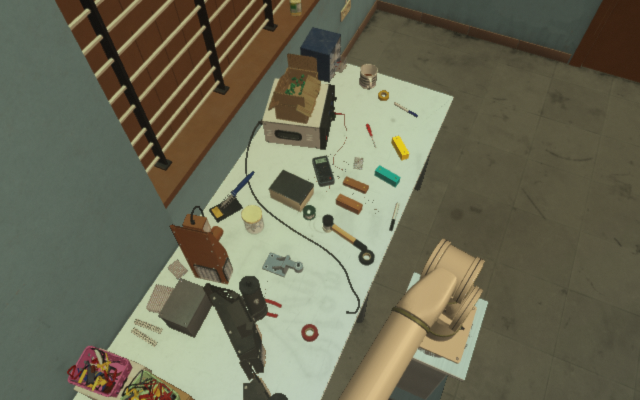

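View pics/a_top.png

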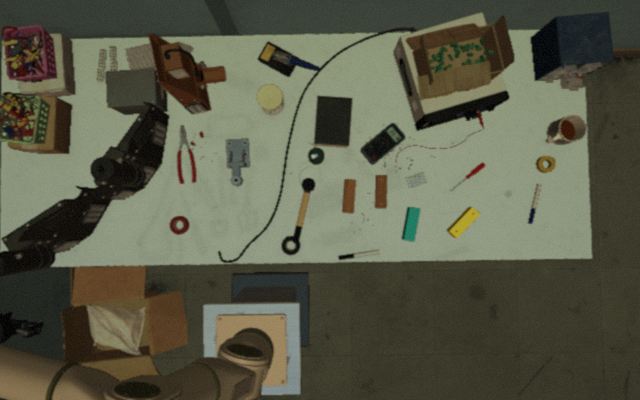

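View pics/a_wrist.png

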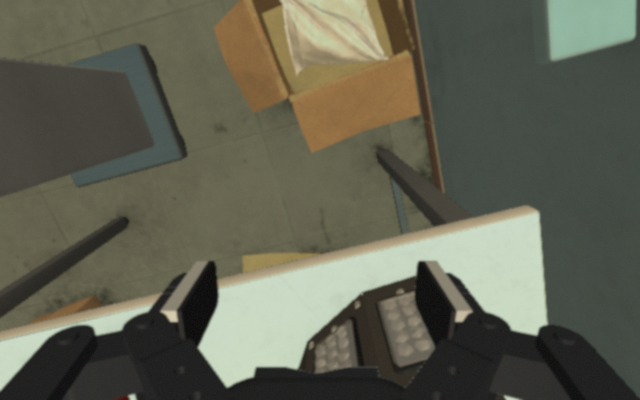

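```bash
cat > h.py <<'E'
import numpy as np,cv2
from scipy.spatial.transform import Rotation as R
from workcell import manip
def cam(n,obs=None):
    i=manip.camera_info(n);K=np.array(i["K"])
    if n=="wrist":
        M=np.array(i["mount"]);T=np.eye(4);T[:3,:3]=R.from_quat(obs["ee_rot"]).as_matrix();T[:3,3]=obs["position"]
        return K,np.linalg.inv(T@M)
    return K,np.array(i["camera_from_world"])
def proj(c,P):
    K,E=c;p=E[:3,:3]@np.asarray(P,float)+E[:3,3];q=K@p;return q[:2]/q[2]
def ray(c,uv):
    K,E=c;d=E[:3,:3].T@np.linalg.solve(K,[uv[0],uv[1],1.]);o=-E[:3,:3].T@E[:3,3];return o,d
def plane(c,uv,z):
    o,d=ray(c,uv);return o+d*(z-o[2])/d[2]
def tri(c1,a,c2,b):
    o1,d1=ray(c1,a);o2,d2=ray(c2,b)
    A=np.stack([d1,-d2],1);s=np.linalg.lstsq(A,o2-o1,rcond=None)[0]
    p,q=o1+d1*s[0],o2+d2*s[1];return (p+q)/2,np.linalg.norm(p-q)
E
python3 - <<'E'
import cv2
t=cv2.imread("pics/a_top.png");s=cv2.imread("pics/a_side.png")
cv2.imwrite("pics/b_top.png",cv2.resize(t[120:270,160:420],None,fx=3,fy=3,interpolation=cv2.INTER_CUBIC))
cv2.imwrite("pics/b_side.png",cv2.resize(s[140:345,230:430],None,fx=2.9,fy=2.9,interpolation=cv2.INTER_CUBIC))
cv2.imwrite("pics/b_topL.png",cv2.resize(t[20:280,0:260],None,fx=2.2,fy=2.2,interpolation=cv2.INTER_CUBIC))
E
```

```text
(no output)
```

View pics/b_top.png

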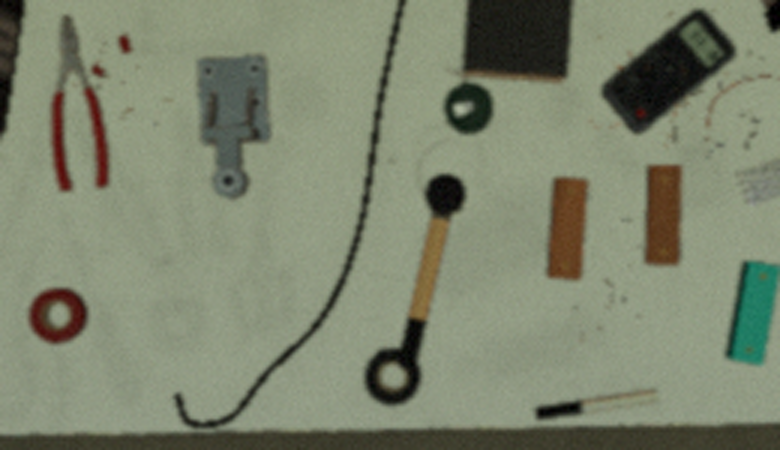

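View pics/b_side.png

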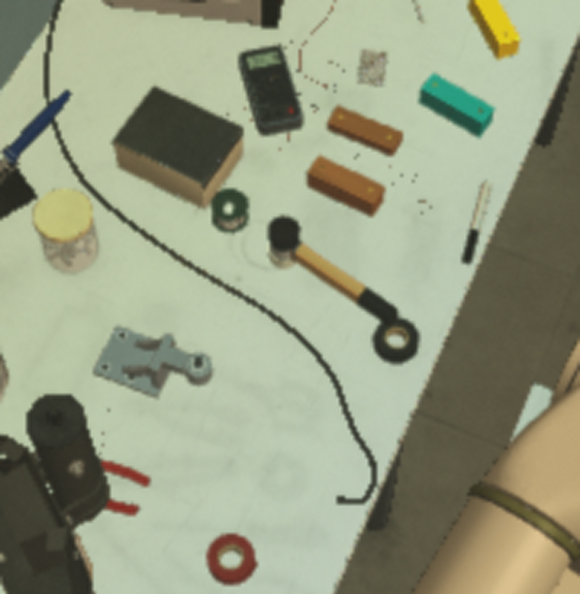

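View pics/b_topL.png

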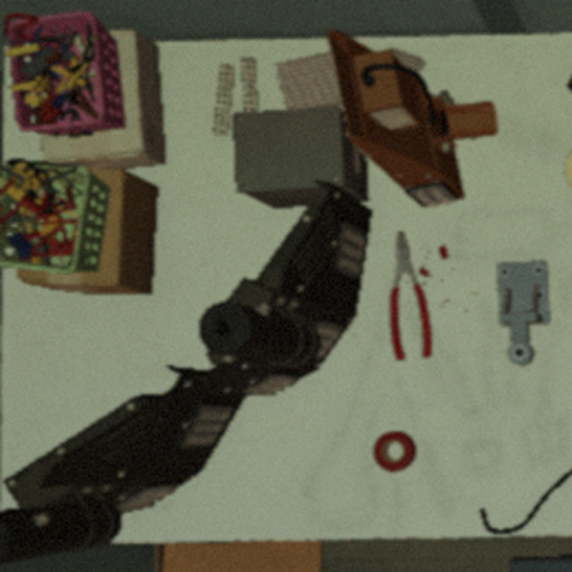

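```bash
python3 - <<'E'
from h import *
o=manip.get_obs();t=cam("top");s=cam("side")
for P in([0,0,0],o["position"],[0,0,0.6]): print(P,proj(t,P),proj(s,P))
def T(x,y):return np.array([160+x/3,120+y/3])
def S(x,y):return np.array([230+x/2.9,140+y/2.9])
for n,a,b in [("pin",T(230,181),S(201,366)),("malletblk",T(445,194),S(284,233)),("ring",T(392,377),S(396,340)),("spool",T(468,108),S(230,207)),
 ("blkA top c",T(567,226),None),("blkB",T(663,213),None),("dark",np.array([225/2.2,20+328/2.2]),S(55,415))]:
    if b is None: print(n,plane(t,a,0.03));continue
    print(n,tri(t,a,s,b),plane(t,a,0.0))
# block corners: tri top corners
for n,cs in [("A",[(T(556,178),S(345,210-0))])]: pass
for n,a,z in[("gripend",T(412,345),.03),("woodend",T(418,320),.03),("ringbottom",T(390,403),.0),("ringtop",T(393,350),0)]:print(n,plane(t,a,z))
E
```

```text
[0, 0, 0] [251.35741213 349.15908578] [437.02965502 322.1060153 ]
[0.16054715 0.6037546  0.25270955] [ 24.04669058 319.45615782] [331.0057048  462.09863521]
[0, 0, 0.6] [213.3158439  429.68944859] [479.83820165 247.8341009 ]
pin (array([0.55196144, 0.0318271 , 0.06045766]), np.float64(0.005960334673891921)) [0.55904575 0.04251777 0.        ]
malletblk (array([ 0.53536152, -0.1984396 ,  0.05903811]), np.float64(0.0031384243866192933)) [ 0.54031642 -0.19712423  0.        ]
ring (array([ 0.33779101, -0.13559057,  0.00651632]), np.float64(0.0017298538436964174)) [ 0.33818261 -0.13496717  0.        ]
spool (array([ 0.63190713, -0.22476882,  0.02358237]), np.float64(0.0027812496941361053)) [ 0.63600784 -0.22440941  0.        ]
blkA top c [ 0.50124536 -0.33011332  0.03      ]
blkB [ 0.51362557 -0.43507058  0.03      ]
dark (array([0.55987982, 0.29583418, 0.45219506]), np.float64(0.0011088837394611763)) [0.60484272 0.4941813  0.        ]
gripend [ 0.37451134 -0.15884594  0.03      ]
woodend [ 0.40157177 -0.16581583  0.03      ]
ringbottom [ 0.30951908 -0.13231211  0.        ]
ringtop [ 0.36801103 -0.13653318  0.        ]
```

```bash
python3 - <<'E'
import cv2
t=cv2.imread("pics/a_top.png");s=cv2.imread("pics/a_side.png")
cv2.imwrite("pics/c_side.png",cv2.resize(s[200:400,130:400],None,fx=2.9,fy=2.9,interpolation=cv2.INTER_CUBIC))
cv2.imwrite("pics/c_topL.png",cv2.resize(t[200:400,0:260],None,fx=2.9,fy=2.9,interpolation=cv2.INTER_CUBIC))
E
```

```text
(no output)
```

View pics/c_side.png

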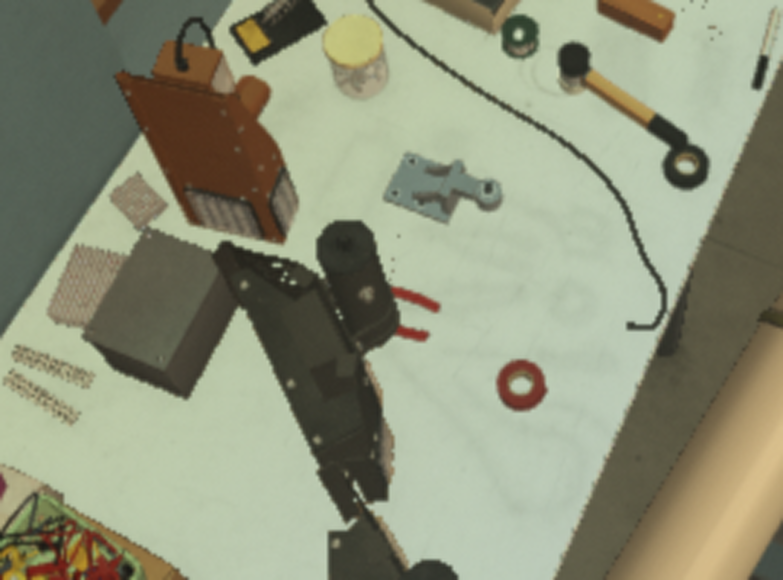

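View pics/c_topL.png

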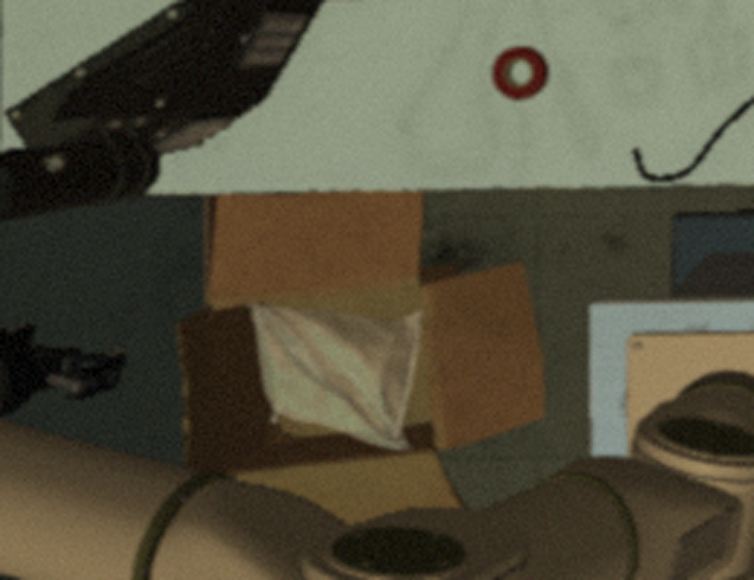

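```bash
python3 - <<'E'
from h import *
t=cam("top");s=cam("side")
for n,a,b in[("cyl",(50,257),(278,397)),("elbow",(82,152),(247,315))]:print(n,tri(t,a,s,b))
for z in(.2,.4,.5):print(z,plane(t,(50,257),z),plane(t,(95,245),z),plane(t,(100,170),z), plane(t,(168,130),z))
# planned path check
for az in(75,60,45,30,15,0,-15,-30):
    a=np.radians(az)
    for r in(.45,.5): 
        P=[r*np.cos(a),r*np.sin(a),.25];print(az,r,proj(t,P).round(),proj(t,[P[0],P[1],.4]).round())
E
```

```text
cyl (array([0.35105359, 0.51324497, 0.29660559]), np.float64(0.029294472588607703))
elbow (array([0.57692543, 0.3686956 , 0.37915202]), np.float64(0.07319653588083727))
0.2 [0.32971757 0.56012667 0.2       ] [0.3625784  0.42784363 0.2       ] [0.58262292 0.41327185 0.2       ] [0.69749303 0.21174904 0.2       ]
0.4 [0.34581174 0.45100523 0.4       ] [0.37407455 0.3372318  0.4       ] [0.56332952 0.32469896 0.4       ] [0.66212652 0.15137407 0.4       ]
0.5 [0.35385883 0.39644452 0.5       ] [0.37982262 0.29192588 0.5       ] [0.55368282 0.28041251 0.5       ] [0.64444326 0.12118658 0.5       ]
75 0.45 [ 84. 334.] [ 56. 349.]
75 0.5 [ 67. 330.] [ 37. 344.]
60 0.45 [100. 295.] [ 74. 305.]
60 0.5 [ 85. 286.] [ 57. 295.]
45 0.45 [126. 261.] [103. 267.]
45 0.5 [113. 249.] [ 89. 253.]
30 0.45 [159. 235.] [139. 238.]
30 0.5 [150. 220.] [129. 221.]
15 0.45 [197. 219.] [182. 219.]
15 0.5 [192. 202.] [177. 200.]
0 0.45 [238. 213.] [228. 213.]
0 0.5 [238. 195.] [228. 193.]
-15 0.45 [279. 217.] [275. 218.]
-15 0.5 [283. 200.] [279. 199.]
-30 0.45 [318. 233.] [318. 235.]
-30 0.5 [326. 217.] [328. 218.]
```

```bash
python3 - <<'E'
import cv2,numpy as np
t=cv2.imread("pics/a_top.png");s=cv2.imread("pics/a_side.png")
a=cv2.resize(t[172:216,335:395],None,fx=6.6,fy=6.6,interpolation=cv2.INTER_CUBIC)
b=cv2.resize(s[172:216,332:372],None,fx=8,fy=8,interpolation=cv2.INTER_CUBIC)
h=max(a.shape[0],b.shape[0]);p=lambda i:cv2.copyMakeBorder(i,0,h-i.shape[0],0,5,0)
cv2.imwrite("pics/d.png",np.hstack([p(a),p(b)]))
c=cv2.resize(t[165:200,215:260],None,fx=8,fy=8,interpolation=cv2.INTER_CUBIC)
c=cv2.resize(t[130:195,215:260],None,fx=8,fy=8,interpolation=cv2.INTER_CUBIC)
d=cv2.resize(s[245:285,255:312],None,fx=7,fy=7,interpolation=cv2.INTER_CUBIC)
h=max(c.shape[0],d.shape[0])
cv2.imwrite("pics/e.png",np.hstack([p(c),p(d)]))
E
```

```text
(no output)
```

View pics/d.png

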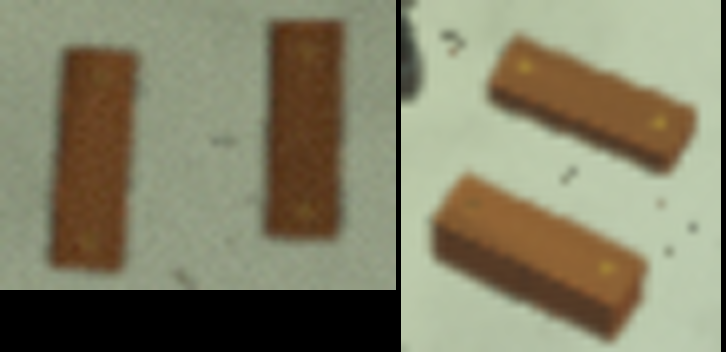

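View pics/e.png

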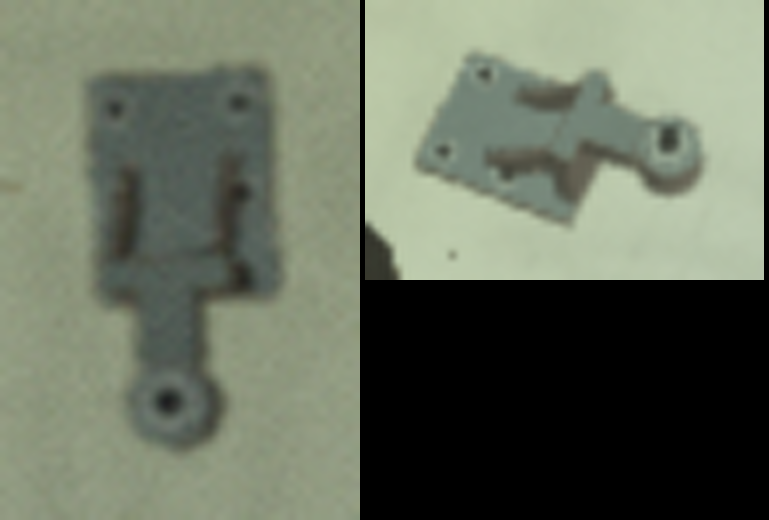

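```bash
cat >> h.py <<'E'
def delta(P,yaw=None):
    "print tool-unit shift from present pose to P; yaw: wanted world angle of tool y axis (mod pi)"
    o=manip.get_obs();Rm=R.from_quat(o["ee_rot"]).as_matrix()
    d=Rm.T@(np.asarray(P)-o["position"])/.08
    ya=np.degrees(np.arctan2(Rm[1,1],Rm[0,1]))
    out=dict(t=round(o["clock"],2),pos=o["position"].round(4),shift=d.round(3),yaw_y=ya.round(2),tilt=np.degrees(np.arccos(-Rm[2,2])).round(2),f=o["ft_force"].round(1),g=round(o["grip_width"],3))
    if yaw is not None:
        e=(yaw-ya+90)%180-90; out["az"]=round(-e/45,3)  # tool z points down
    return out
E
cat > steps.py <<'E'
from h import *
import sys
E
python3 - <<'E'
from h import *
t=cam("top");s=cam("side")
I=cv2.imread("pics/a_top.png");h=cv2.cvtColor(I,cv2.COLOR_BGR2HSV)
print(h[195,349],h[158,237],h[210,303],h[160,250])
m=cv2.inRange(h,(0,110,40),(18,255,200))
for c in cv2.findContours(m,0,1)[0]:
    if cv2.contourArea(c)>150:
        r=cv2.minAreaRect(c)
        if r[0][0]<330:continue
        b=cv2.boxPoints(r);w=[plane(t,p,.04)[:2] for p in b];e=[w[1]-w[0],w[2]-w[1]]
        print(r,plane(t,r[0],.03).round(4),[ (np.linalg.norm(x).round(4),np.degrees(np.arctan2(x[1],x[0])).round(1)) for x in e])
# bracket foot: grey mask
m=cv2.inRange(h,(85,25,60),(125,120,190));cv2.imwrite("pics/m.png",m[120:200,200:280])
for c in cv2.findContours(m,0,1)[0]:
    if cv2.contourArea(c)>150 and 200<c[:,0,0].mean()<270: print("br",cv2.minAreaRect(c),cv2.boundingRect(c))
# pin & bracket axis from crop e (8x, origin 215,130): pin, foot mid
q=lambda x,y:(215+x/8,130+y/8)
pin=plane(t,q(170,402),.085);print("pin",pin)
bc=plane(t,q(172,402),.072)
f=plane(t,(np.array(q(92,75))+q(268,65))/2,.01);f2=plane(t,(np.array(q(100,300))+q(280,295))/2,.01)
print("foot back",f,"foot front",f2,np.degrees(np.arctan2(*(f-f2)[[1,0]])),np.degrees(np.arctan2(*(f-bc)[[1,0]])),np.linalg.norm((f-bc)[:2]))
print("side pin", tri(t,q(170,402),s,(255+(670-365)/7,245+138/7)))
# mallet wood line
for z,u in((.053,(160+438/3,120+225/3)),(.053,(160+419/3,120+320/3))):print(plane(t,u,z))
print("head",plane(t,(160+445/3,120+194/3),.076))
o=manip.get_obs()
for P in([.16,.43,.25],[.29,.29,.25],[.43,.08,.25],[.48,-.2,.25],[.47,-.33,.25]):print(P,delta(P))
E
```

```text
[ 14 172 101] [72 34 97] [ 20 140 133] [ 41  45 137]
((348.5408630371094, 195.8463134765625), (10.541930198669434, 32.311954498291016), 3.5763344764709473) [ 0.4996 -0.3286  0.03  ] [(np.float64(0.1052), np.float64(-4.7)), (np.float64(0.0343), np.float64(-94.6))]
((381.0, 191.0), (32.0, 10.0), 90.0) [ 0.5136 -0.4351  0.03  ] [(np.float64(0.0325), np.float64(-91.0)), (np.float64(0.1042), np.float64(178.7))]
((567.7500610351562, 129.25003051757812), (19.798988342285156, 14.849242210388184), 45.0) [ 0.7056 -1.0511  0.03  ] [(np.float64(0.0489), np.float64(-46.3)), (np.float64(0.0639), np.float64(-137.0))]
((461.29376220703125, 55.00311279296875), (58.31184387207031, 99.8333740234375), 77.36663818359375) [ 0.959  -0.7104  0.03  ] [(np.float64(0.3288), np.float64(-78.4)), (np.float64(0.1934), np.float64(-169.5))]
pin [0.55337074 0.03015747 0.085     ]
foot back [0.69737572 0.03662052 0.01      ] foot front [0.60208454 0.03348697 0.01      ] 1.8834305561164417 2.065237419435291 0.1431976484726312
side pin (array([0.55284748, 0.03174169, 0.072211  ]), np.float64(0.0029859748964268383))
[ 0.
[... 473 characters left out ...]
: np.float64(0.06), 'f': array([-0.4, -0.1,  0.1]), 'g': 0.998}
[0.43, 0.08, 0.25] {'t': 0.15, 'pos': array([0.1605, 0.6038, 0.2527]), 'shift': array([-4.937, -5.462,  0.04 ]), 'yaw_y': np.float64(75.11), 'tilt': np.float64(0.06), 'f': array([-0.4, -0.1,  0.1]), 'g': 0.998}
[0.48, -0.2, 0.25] {'t': 0.15, 'pos': array([0.1605, 0.6038, 0.2527]), 'shift': array([-6.44 , -8.684,  0.044]), 'yaw_y': np.float64(75.11), 'tilt': np.float64(0.06), 'f': array([-0.4, -0.1,  0.1]), 'g': 0.998}
[0.47, -0.33, 0.25] {'t': 0.15, 'pos': array([0.1605, 0.6038, 0.2527]), 'shift': array([ -6.737, -10.286,   0.046]), 'yaw_y': np.float64(75.11), 'tilt': np.float64(0.06), 'f': array([-0.4, -0.1,  0.1]), 'g': 0.998}
```

```bash
python3 -m crank '[[1,[-0.11,-0.42,0],[0,0,0]],[1,[-0.11,-0.42,0],[0,0,0]],[1,[-0.11,-0.42,0],[0,0,0]],[1,[-0.11,-0.42,0],[0,0,0]],[1,[-0.11,-0.42,0],[0,0,0]]]'; python3 -c "
from h import *
print(delta([.29,.29,.25]))"
```

```text
clock: 0.65
position: [0.1598, 0.4288, 0.253]
ee_rot: [0.13, 0.992, -0.0, -0.0]
ft_force: [0.8, -0.8, 0.1]
grip_width: 1.005
{'t': 0.65, 'pos': array([0.1598, 0.4288, 0.253 ]), 'shift': array([-2.018, -1.259,  0.038]), 'yaw_y': np.float64(75.11), 'tilt': np.float64(0.02), 'f': array([ 0.8, -0.8,  0.1]), 'g': 1.005}
```

```bash
python3 -m crank '[[1,[-0.4,-0.25,0],[0,0,0]],[1,[-0.4,-0.25,0],[0,0,0]],[1,[-0.4,-0.25,0],[0,0,0]],[1,[-0.4,-0.25,0],[0,0,0]],[1,[-0.4,-0.25,0],[0,0,0]]]'; python3 -c "
from h import *
print(delta([.43,.08,.25]))
print(delta([.46,-.33,.25],85.3))
cv2.imwrite('pics/f_top.png',manip.camera('top'))"
```

```text
clock: 1.15
position: [0.2896, 0.2912, 0.2533]
ee_rot: [0.13, 0.992, 0.0, -0.0]
ft_force: [-0.1, 0.7, 1.6]
grip_width: 1.0
{'t': 1.15, 'pos': array([0.2896, 0.2912, 0.2533]), 'shift': array([-2.374, -2.101,  0.04 ]), 'yaw_y': np.float64(75.12), 'tilt': np.float64(0.02), 'f': array([-0.1,  0.7,  1.6]), 'g': 1.0}
{'t': 1.15, 'pos': array([0.2896, 0.2912, 0.2533]), 'shift': array([-4.053, -6.958,  0.038]), 'yaw_y': np.float64(75.12), 'tilt': np.float64(0.02), 'f': array([-0.1,  0.7,  1.6]), 'g': 1.0, 'az': np.float64(-0.226)}
```

View pics/f_top.png

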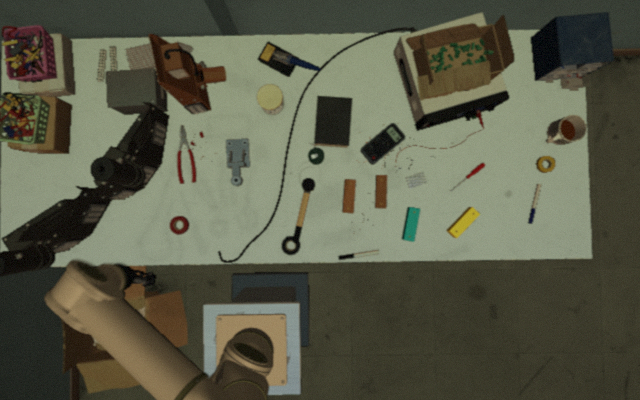

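```bash
python3 -m crank '[[1,[-0.4,-0.46,0],[0,0,0]],[1,[-0.4,-0.46,0],[0,0,0]],[1,[-0.4,-0.46,0],[0,0,0]],[1,[-0.4,-0.46,0],[0,0,0]],[1,[-0.4,-0.46,0],[0,0,0]]]'; python3 -c "
from h import *
print(delta([.46,-.33,.2],85.3))"
```

```text
clock: 1.7
position: [0.3966, 0.0719, 0.2534]
ee_rot: [0.129, 0.992, 0.0, 0.0]
ft_force: [0.3, 1.8, 0.4]
grip_width: 1.0
{'t': 1.7, 'pos': array([0.3966, 0.0719, 0.2534]), 'shift': array([-2.056, -4.652,  0.664]), 'yaw_y': np.float64(75.12), 'tilt': np.float64(0.04), 'f': array([0.3, 1.8, 0.4]), 'g': 1.0, 'az': np.float64(-0.226)}
```

```bash
python3 -m crank '[[1,[-0.22,-0.5,0],[0,0,0]],[1,[-0.22,-0.5,0],[0,0,0]],[1,[-0.22,-0.5,0],[0,0,0]],[1,[-0.22,-0.5,0],[0,0,0]],[1,[-0.22,-0.5,0],[0,0,0]]]'; python3 -c "
from h import *
print(delta([.46,-.33,.2],85.3))"
```

```text
clock: 2.2
position: [0.4297, -0.1439, 0.2534]
ee_rot: [0.13, 0.992, 0.0, 0.0]
ft_force: [0.1, 0.6, 0.3]
grip_width: 1.003
{'t': 2.2, 'pos': array([ 0.4297, -0.1439,  0.2534]), 'shift': array([-0.963, -2.152,  0.666]), 'yaw_y': np.float64(75.11), 'tilt': np.float64(0.06), 'f': array([0.1, 0.6, 0.3]), 'g': 1.003, 'az': np.float64(-0.226)}
```

```bash
python3 -m crank '[[1,[-0.24,-0.54,0],[0,0,0]],[1,[-0.24,-0.54,0.13],[0,0,0]],[1,[-0.24,-0.54,0.2],[0,0,0]],[1,[-0.24,-0.53,0.3],[0,0,-0.1]],[1,[0,0,0],[0,0,-0.126]]]'; python3 -c "
from h import *
print(delta([.46,-.33,.2],85.3))
o=manip.get_obs();np.savez('w1.npz',p=o['position'],q=o['ee_rot'])
cv2.imwrite('pics/g_w.png',manip.camera('wrist'))"
```

```text
clock: 2.7
position: [0.4548, -0.3186, 0.206]
ee_rot: [0.049, 0.999, -0.002, -0.005]
ft_force: [-0.8, -0.1, -0.4]
grip_width: 0.999
{'t': 2.7, 'pos': array([ 0.4548, -0.3186,  0.206 ]), 'shift': array([-0.08 , -0.135,  0.075]), 'yaw_y': np.float64(84.34), 'tilt': np.float64(0.59), 'f': array([-0.8, -0.1, -0.4]), 'g': 0.999, 'az': np.float64(-0.021)}
```

View pics/g_w.png

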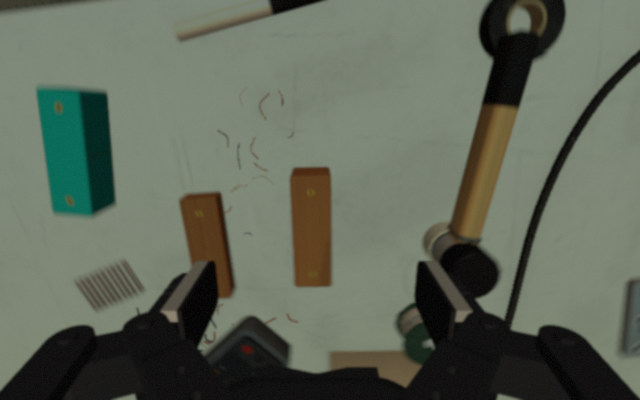

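```bash
python3 - <<'E'
from h import *
d=np.load('w1.npz');c=cam('wrist',dict(position=d['p'],ee_rot=d['q']))
I=cv2.imread('pics/g_w.png')
cv2.imwrite('pics/g2.png',cv2.resize(I[155:300,280:345],None,fx=4,fy=4,interpolation=cv2.INTER_CUBIC))
C=[plane(c,u,.04)[:2] for u in((292,177),(330,177),(331,285),(295,285))]
print(np.round(C,4),np.mean(C,0).round(4))
a=np.array(C);x=(a[2]+a[3]-a[0]-a[1])/2;print(np.linalg.norm(x),np.degrees(np.arctan2(x[1],x[0])),np.linalg.norm(a[1]-a[0]),np.linalg.norm(a[2]-a[3]))
# mallet
for n,u,z in(("wood1",(490,103),.053),("wood2",(520,103),.053),("w3",(452,235),.053),("w4",(484,237),.053),("tip",(518,35),.053),("head",(471,271),.076)):print(n,plane(c,u,z).round(4))
E
```

```text
[[ 0.4444 -0.3389]
 [ 0.4476 -0.3061]
 [ 0.5533 -0.3144]
 [ 0.55   -0.3487]] [ 0.4988 -0.3271]
0.10604388337022962 -4.894439018666165 0.032951511796288975 0.03448592246711466
wood1 [ 0.3981 -0.1778  0.053 ]
wood2 [ 0.4004 -0.1547  0.053 ]
w3 [ 0.5064 -0.2052  0.053 ]
w4 [ 0.511  -0.1775  0.053 ]
tip [ 0.3516 -0.1597  0.053 ]
head [ 0.5296 -0.1979  0.076 ]
```

View pics/g2.png

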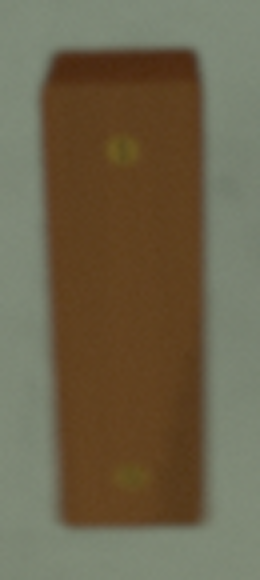

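```bash
python3 - <<'E'
from h import *
d=np.load('w1.npz');c=cam('wrist',dict(position=d['p'],ee_rot=d['q']));s=cam('side');t=cam('top')
print('A bottom',plane(c,(311,167.5),0))
for z in(.022,.03,.04):print(z,plane(c,(311,176.5),z))
# side view: A crop d: x0=332, scale 8, offset a-width 401ish
q=lambda x,y:(332+(x-401)/8,172+y/8)
for n,u,v in(("A left vertical edge",(433,222),(433,258)),("A near bottom right edge",(616,306),(610,338)),("B left",(489,85),(489,103)),("B right",(672,158),(668,173))):
    b=plane(s,q(*v),0)
    hs=np.linspace(0,.06,61);e=[np.linalg.norm(proj(s,[b[0],b[1],z])-q(*u)) for z in hs];print(n,b.round(3),hs[np.argmin(e)],min(e))
E
```

```text
A bottom [ 0.44578211 -0.32330248  0.        ]
0.022 [ 0.44970483 -0.3232738   0.022     ]
0.03 [ 0.44786476 -0.32292412  0.03      ]
0.04 [ 0.44556466 -0.32248702  0.04      ]
A left vertical edge [ 0.55  -0.317  0.   ] 0.035 0.13134947066885042
A near bottom right edge [ 0.445 -0.31   0.   ] 0.032 0.33637329255773873
B left [ 0.562 -0.42   0.   ] 0.017 0.10875380855800078
B right [ 0.457 -0.418  0.   ] 0.015 0.27550441414528315
```

```bash
python3 -c "
from h import *
print(delta([.459,-.3245,.03],85.2))"
```

```text
{'t': 2.75, 'pos': array([ 0.4557, -0.3164,  0.2076]), 'shift': array([-0.064, -0.09 ,  2.22 ]), 'yaw_y': np.float64(84.86), 'tilt': np.float64(0.42), 'f': array([1.1, 0.4, 1.3]), 'g': 0.997, 'az': np.float64(-0.008)}
```

```bash
python3 -m crank '[[1,[-0.03,-0.05,0.5],[0,0,-0.008]],[1,[-0.03,-0.04,0.5],[0,0,0]],[1,[0,0,0.5],[0,0,0]],[1,[0,0,0.3],[0,0,0]],[1,[0,0,0],[0,0,0]]]'; python3 -c "
from h import *
print(delta([.459,-.3245,.03],85.2))"
```

```text
clock: 3.25
position: [0.4612, -0.3186, 0.0637]
ee_rot: [0.043, 0.999, 0.001, -0.002]
ft_force: [0.3, 0.6, 0.4]
grip_width: 1.001
{'t': 3.25, 'pos': array([ 0.4612, -0.3186,  0.0637]), 'shift': array([ 0.019, -0.077,  0.421]), 'yaw_y': np.float64(85.02), 'tilt': np.float64(0.29), 'f': array([0.3, 0.6, 0.4]), 'g': 1.001, 'az': np.float64(-0.004)}
```

```bash
python3 -m crank '[[1,[0.01,-0.077,0.2],[0,0,0]],[1,[0.01,0,0.2],[0,0,0]],[-1,[0,0,0.015],[0,0,0]],[-1,[0,0,0],[0,0,0]],[-1,[0,0,0],[0,0,0]]]' 60; python3 -c "
from h import *
print(delta([.459,-.3245,.03],85.2))"
```

```text
clock: 3.75
position: [0.4606, -0.3268, 0.0338]
ee_rot: [0.043, 0.999, -0.0, 0.0]
ft_force: [-0.3, -0.2, -0.2]
grip_width: 0.515
{'t': 3.75, 'pos': array([ 0.4606, -0.3268,  0.0338]), 'shift': array([0.022, 0.027, 0.048]), 'yaw_y': np.float64(85.04), 'tilt': np.float64(0.04), 'f': array([-0.3, -0.2, -0.2]), 'g': 0.515, 'az': np.float64(-0.004)}
```

```bash
python3 -m crank '[[-1,[0,0,0],[0,0,0]],[-1,[0,0,0],[0,0,0]],[-1,[0,0,0],[0,0,0]],[-1,[0,0,-0.1],[0,0,0]],[-1,[0,0,-0.4],[0,0,0]]]'; python3 -c "
from h import *
print(delta([.420,.026,.15],92))"
```

```text
clock: 4.25
position: [0.4586, -0.3256, 0.0716]
ee_rot: [0.043, 0.999, 0.001, -0.002]
ft_force: [1.0, -0.6, -1.5]
grip_width: 0.415
{'t': 4.25, 'pos': array([ 0.4586, -0.3256,  0.0716]), 'shift': array([ 0.865,  4.338, -0.969]), 'yaw_y': np.float64(85.04), 'tilt': np.float64(0.29), 'f': array([ 1. , -0.6, -1.5]), 'g': 0.415, 'az': np.float64(-0.155)}
```

```bash
python3 -m crank '[[-1,[0,0,-0.5],[0,0,0]],[-1,[0.08,0.3,-0.45],[0,0,0]],[-1,[0.11,0.55,0],[0,0,0]],[-1,[0.11,0.55,0],[0,0,0]],[-1,[0.11,0.55,0],[0,0,0]]]'; python3 -c "
from h import *
print(delta([.420,.026,.15],92))"
```

```text
clock: 4.75
position: [0.4404, -0.1676, 0.149]
ee_rot: [0.044, 0.999, 0.0, -0.0]
ft_force: [0.5, 0.4, 0.1]
grip_width: 0.41
{'t': 4.75, 'pos': array([ 0.4404, -0.1676,  0.149 ]), 'shift': array([ 0.466,  2.389, -0.011]), 'yaw_y': np.float64(84.97), 'tilt': np.float64(0.05), 'f': array([0.5, 0.4, 0.1]), 'g': 0.41, 'az': np.float64(-0.156)}
```

```bash
python3 -m crank '[[-1,[0.11,0.57,0],[0,0,0]],[-1,[0.11,0.57,0],[0,0,0]],[-1,[0.11,0.57,0],[0,0,0]],[-1,[0.1,0.52,0],[0,0,0]],[-1,[0,0,0],[0,0,-0.155]]]'; python3 -c "
from h import *
manip.camera('side')
manip.camera('side')
o=manip.get_obs();np.savez('w2.npz',p=o['position'],q=o['ee_rot'])
cv2.imwrite('pics/i_w.png',manip.camera('wrist'))
cv2.imwrite('pics/i_t.png',manip.camera('top'))
cv2.imwrite('pics/i_s.png',manip.camera('side'))
print(delta([.420,.026,.15],92))"
```

```text
clock: 5.25
position: [0.4213, 0.0168, 0.1493]
ee_rot: [-0.02, 1.0, 0.001, -0.0]
ft_force: [0.4, -1.2, -1.0]
grip_width: 0.414
{'t': 5.5, 'pos': array([0.4222, 0.0108, 0.1491]), 'shift': array([ 0.022,  0.191, -0.012]), 'yaw_y': np.float64(91.74), 'tilt': np.float64(0.03), 'f': array([-0.2, -0.6, -1.2]), 'g': 0.412, 'az': np.float64(-0.006)}
```

View pics/i_w.png

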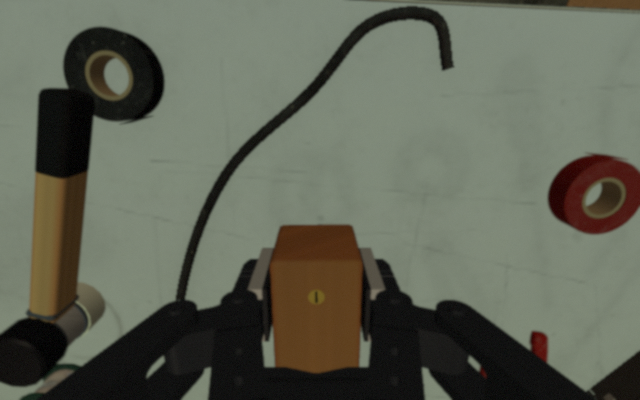

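```bash
python3 - <<'E'
import cv2,numpy as np
t=cv2.imread("pics/i_t.png");s=cv2.imread("pics/i_s.png")
a=cv2.resize(t[130:250,190:290],None,fx=4.8,fy=4.8,interpolation=cv2.INTER_CUBIC)
cv2.imwrite("pics/j_t.png",a)
cv2.imwrite("pics/j_s.png",cv2.resize(s[225:330,240:390],None,fx=5,fy=5,interpolation=cv2.INTER_CUBIC))
E
```

```text
(no output)
```

View pics/j_t.png

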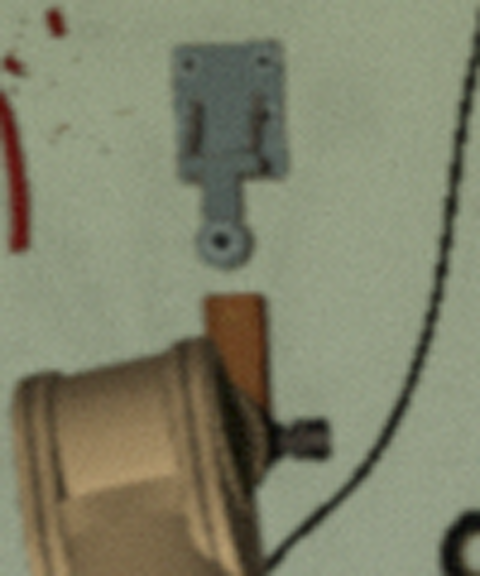

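View pics/j_s.png

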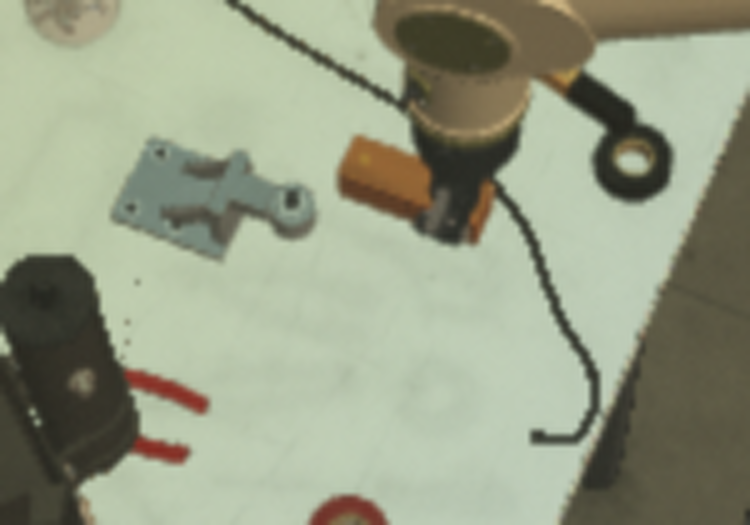

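```bash
python3 - <<'E'
from h import *
t=cam('top');s=cam('side')
q=lambda x,y:(190+x/4.8,130+y/4.8)
print(plane(t,q(235,296),.156), 'pred .517 .0137')
print('pin',plane(t,q(222,241),.086),plane(t,q(225,242),.072))
f=plane(t,(np.array(q(176,45))+q(282,42))/2,.01);f2=plane(t,(np.array(q(182,177))+q(287,174))/2,.01);print(f,f2)
k=plane(t,q(225,242),.072);print(np.degrees(np.arctan2(*(f-k)[[1,0]])))
print('pin dirs', proj(t,[.553,.031,.0875]),q(222,241))
E
```

```text
[0.51364381 0.01084042 0.156     ] pred .517 .0137
pin [0.55343276 0.02999423 0.086     ] [0.55371568 0.03026441 0.072     ]
[0.6963141  0.03593554 0.01      ] [0.6041661  0.03311669 0.01      ]
2.27744748193227
pin dirs [235.85758318 180.31831273] (236.25, 180.20833333333334)
```

```bash
python3 -m crank '[[-1,[0,0.1,0.4],[0,0,0]],[-1,[0,0.1,0.4],[0,0,0]],[-1,[0,0,0.4],[0,0,0]],[-1,[0,0,0.1],[0,0,0]],[-1,[0,0,0],[0,0,0]]]'; python3 -c "
from h import *
print(delta([.422,.027,.034],92.1))"
```

```text
clock: 6.0
position: [0.4207, 0.0261, 0.0439]
ee_rot: [-0.016, 1.0, -0.002, -0.001]
ft_force: [0.9, -0.0, -1.4]
grip_width: 0.412
{'t': 6.0, 'pos': array([0.4207, 0.0261, 0.0439]), 'shift': array([-0.017,  0.011,  0.123]), 'yaw_y': np.float64(91.78), 'tilt': np.float64(0.24), 'f': array([ 0.9, -0. , -1.4]), 'g': 0.412, 'az': np.float64(-0.007)}
```

```bash
python3 -m crank '[[-1,[0,0.02,0.08],[0,0,-0.007]],[-1,[0,0,0.03],[0,0,0]],[-1,[0,0,0.012],[0,0,0]],[-1,[0,0,0],[0,0,0]],[-1,[0,0,0],[0,0,0]]]'; python3 -c "
from h import *
print(delta([.493,.0297,.034],92.1))"
```

```text
clock: 6.5
position: [0.4217, 0.0295, 0.0355]
ee_rot: [-0.02, 1.0, 0.0, 0.0]
ft_force: [-0.3, 0.0, -1.6]
grip_width: 0.41
{'t': 6.5, 'pos': array([0.4217, 0.0295, 0.0355]), 'shift': array([-0.891, -0.033,  0.019]), 'yaw_y': np.float64(92.31), 'tilt': np.float64(0.05), 'f': array([-0.3,  0. , -1.6]), 'g': 0.41, 'az': np.float64(0.005)}
```

```bash
python3 -m crank '[[-1,[0,-0.03,0.013],[0,0,0]],[-1,[0,0,0.012],[0,0,0]],[-1,[0,0,0],[0,0,0]],[-1,[0,0,0],[0,0,0]],[-1,[0,0,0],[0,0,0]]]'; python3 -c "
from h import *
print(delta([.493,.0297,.034],92.1))"
```

```text
clock: 7.0
position: [0.4217, 0.0267, 0.0339]
ee_rot: [-0.02, 1.0, 0.0, -0.0]
ft_force: [-7.3, -1.4, 19.7]
grip_width: 0.415
{'t': 7.0, 'pos': array([0.4217, 0.0267, 0.0339]), 'shift': array([-0.891,  0.001, -0.002]), 'yaw_y': np.float64(92.3), 'tilt': np.float64(0.07), 'f': array([-7.3, -1.4, 19.7]), 'g': 0.415, 'az': np.float64(0.005)}
```

```bash
python3 -m crank '[[-1,[0,0,-0.007],[0,0,0.005]],[-1,[-0.1,0,0],[0,0,0]],[-1,[-0.14,0,0],[0,0,0]],[-1,[-0.14,0,0],[0,0,0]],[-1,[-0.1,0,0],[0,0,0]]]'; python3 -c "
from h import *
print(delta([.493,.0297,.034],92.1))"
```

```text
clock: 7.5
position: [0.4601, 0.0284, 0.0339]
ee_rot: [-0.018, 1.0, 0.0, -0.001]
ft_force: [-14.9, -0.7, 24.1]
grip_width: 0.413
{'t': 7.5, 'pos': array([0.4601, 0.0284, 0.0339]), 'shift': array([-0.412,  0.002, -0.002]), 'yaw_y': np.float64(92.09), 'tilt': np.float64(0.11), 'f': array([-14.9,  -0.7,  24.1]), 'g': 0.413, 'az': np.float64(-0.0)}
```

```bash
python3 -m crank '[[-1,[0,0,-0.008],[0,0,0]],[-1,[0,0,0],[0,0,0]],[-1,[-0.1,0,0],[0,0,0]],[-1,[-0.1,0,0],[0,0,0]],[-1,[0,0,0],[0,0,0]]]'; python3 -c "
from h import *
print(delta([.493,.0297,.034],92.1))
cv2.imwrite('pics/k_t.png',manip.camera('top'))
s=manip.camera('side')
cv2.imwrite('pics/k_s.png',cv2.resize(s[225:330,240:390],None,fx=5,fy=5,interpolation=cv2.INTER_CUBIC))
"
```

```text
clock: 8.0
position: [0.4773, 0.0291, 0.0346]
ee_rot: [-0.018, 1.0, -0.0, 0.0]
ft_force: [-0.1, 0.4, -2.0]
grip_width: 0.409
{'t': 8.0, 'pos': array([0.4773, 0.0291, 0.0346]), 'shift': array([-0.196,  0.   ,  0.007]), 'yaw_y': np.float64(92.11), 'tilt': np.float64(0.05), 'f': array([-0.1,  0.4, -2. ]), 'g': 0.409, 'az': np.float64(0.0)}
```

View pics/k_s.png

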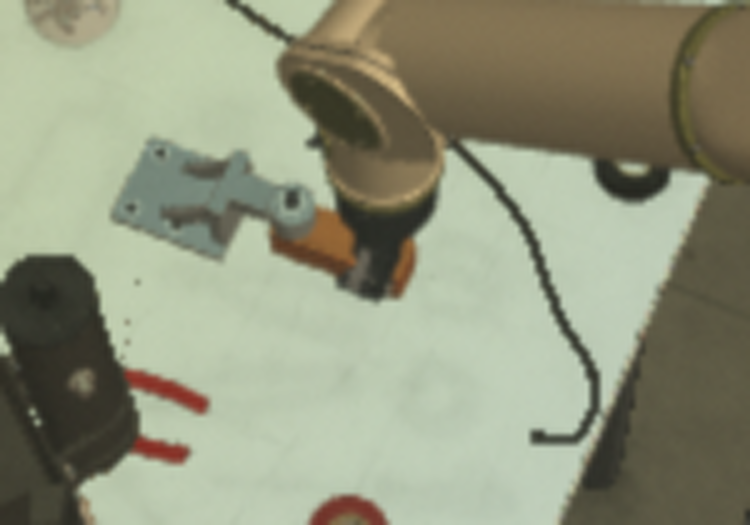

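```bash
python3 -m crank '[[-1,[-0.08,0,0],[0,0,0]],[-1,[-0.08,0,0],[0,0,0]],[-1,[0,0,0.008],[0,0,0]],[-1,[0,0,0],[0,0,0]],[-1,[0,0,0],[0,0,0]]]'; python3 -c "
from h import *
print(delta([.493,.0297,.034],92.1))
t=manip.camera('top');s=manip.camera('side')
cv2.imwrite('pics/l_s.png',cv2.resize(s[225:330,240:390],None,fx=5,fy=5,interpolation=cv2.INTER_CUBIC))
cv2.imwrite('pics/l_t.png',cv2.resize(t[130:230,190:290],None,fx=5,fy=5,interpolation=cv2.INTER_CUBIC))
"
```

```text
clock: 8.6
position: [0.4891, 0.0294, 0.034]
ee_rot: [-0.018, 1.0, 0.0, 0.0]
ft_force: [1.8, -0.1, 2.0]
grip_width: 0.411
{'t': 8.6, 'pos': array([0.4891, 0.0294, 0.034 ]), 'shift': array([-0.048,  0.002, -0.   ]), 'yaw_y': np.float64(92.08), 'tilt': np.float64(0.04), 'f': array([ 1.8, -0.1,  2. ]), 'g': 0.411, 'az': np.float64(-0.0)}
```

View pics/l_s.png

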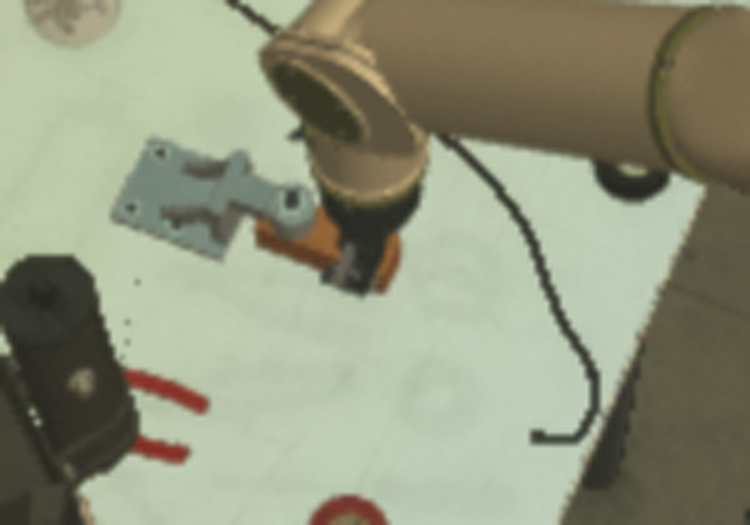

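View pics/l_t.png

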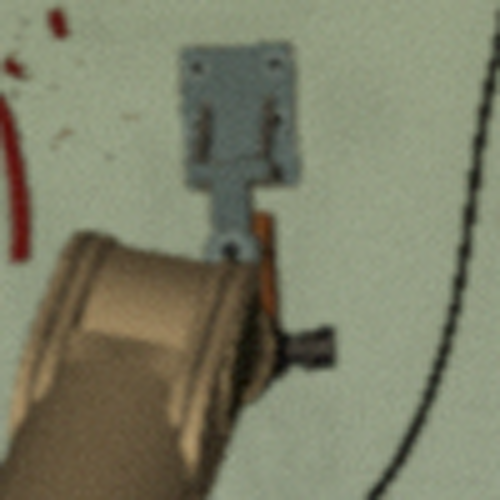

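```bash
python3 - <<'E'
from h import *
t=cam('top');q=lambda x,y:(190+x/5,130+y/5)
print('edge',plane(t,q(272.5,230),.04),plane(t,q(274,300),.04),'tip',plane(t,q(262,213),.04))
print('knuckle',plane(t,q(231,248),.072),'right edge',plane(t,q(259,248),.06))
E
```

```text
edge [0.56996734 0.01030927 0.04      ] [0.52417903 0.00985361 0.04      ] tip [0.58122128 0.01705055 0.04      ]
knuckle [0.55637174 0.03239878 0.072     ] right edge [0.55691336 0.01626279 0.06      ]
```

```bash
python3 -m crank '[[-1,[0,0.035,0],[0,0,0]],[-1,[0,0,0],[0,0,0]],[1,[0,0,0],[0,0,0]],[1,[0,0,0],[0,0,0]],[1,[0,0,0],[0,0,0]]]'; python3 -m crank '[[1,[0,0,-0.1],[0,0,0]],[1,[0,0,-0.4],[0,0,0]],[1,[0.1,0,-0.5],[0,0,0]],[1,[0.4,-0.2,-0.4],[0,0,0]],[1,[0.3,-0.4,0],[0,0,0]]]'; python3 -c "
from h import *
t=manip.camera('top');s=manip.camera('side')
print(delta([.49,-.19,.2],102))
cv2.imwrite('pics/m_s.png',cv2.resize(s[225:330,240:390],None,fx=5,fy=5,interpolation=cv2.INTER_CUBIC))
cv2.imwrite('pics/m_t.png',cv2.resize(t[130:230,190:290],None,fx=5,fy=5,interpolation=cv2.INTER_CUBIC))
"
```

```text
clock: 9.2
position: [0.4882, 0.0324, 0.0335]
ee_rot: [-0.018, 1.0, 0.0, -0.001]
ft_force: [0.9, -0.1, 0.1]
grip_width: 0.904
clock: 9.7
position: [0.4366, -0.0115, 0.1417]
ee_rot: [-0.02, 1.0, 0.0, 0.002]
ft_force: [-0.1, -1.8, 0.4]
grip_width: 1.004
{'t': 9.8, 'pos': array([ 0.4332, -0.0152,  0.1398]), 'shift': array([-0.639, -2.203, -0.765]), 'yaw_y': np.float64(91.89), 'tilt': np.float64(0.34), 'f': array([0.5, 1. , 0.1]), 'g': 0.996, 'az': np.float64(-0.225)}
```

View pics/m_s.png

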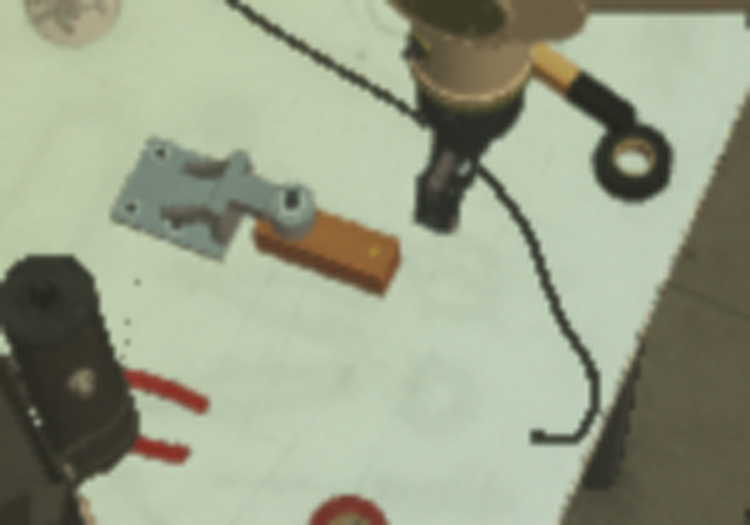

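View pics/m_t.png

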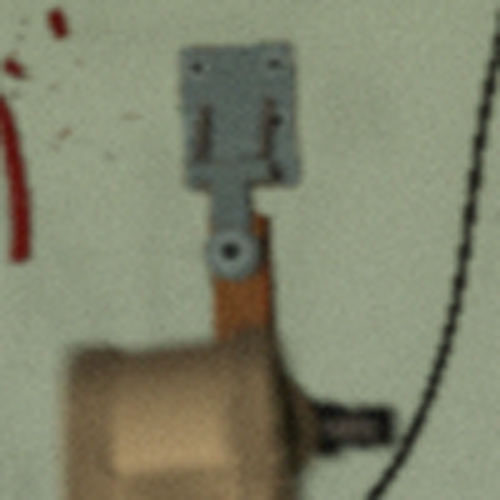

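```bash
python3 -m crank '[[1,[-0.1,-0.5,-0.2],[0,0,0]],[1,[-0.12,-0.5,-0.2],[0,0,0]],[1,[-0.12,-0.5,-0.2],[0,0,0]],[1,[-0.12,-0.5,0],[0,0,0]],[1,[0,0,0],[0,0,0.16]]]'; python3 -m crank '[[1,[0,0,0],[0,0,0.16]],[1,[0,0,0],[0,0,0]],[1,[0,0,0],[0,0,0]],[1,[0,0,0],[0,0,0]],[1,[0,0,0],[0,0,0]]]';  python3 -c "
from h import *
o=manip.get_obs();np.savez('w3.npz',p=o['position'],q=o['ee_rot'])
cv2.imwrite('pics/n_w.png',manip.camera('wrist'))
print(delta([.487,-.187,.2],77.4))
"
```

```text
clock: 10.3
position: [0.4764, -0.179, 0.1876]
ee_rot: [0.046, 0.999, -0.003, 0.0]
ft_force: [-1.5, 0.3, -0.2]
grip_width: 1.002
clock: 10.8
position: [0.4776, -0.17, 0.1874]
ee_rot: [0.106, 0.994, 0.0, 0.0]
ft_force: [-0.1, -0.0, -1.0]
grip_width: 1.006
{'t': 10.85, 'pos': array([ 0.4776, -0.1701,  0.1874]), 'shift': array([-0.16 , -0.181, -0.157]), 'yaw_y': np.float64(77.84), 'tilt': np.float64(0.07), 'f': array([ 0.5,  0.2, -0.4]), 'g': 1.0, 'az': np.float64(0.01)}
```

View pics/n_w.png

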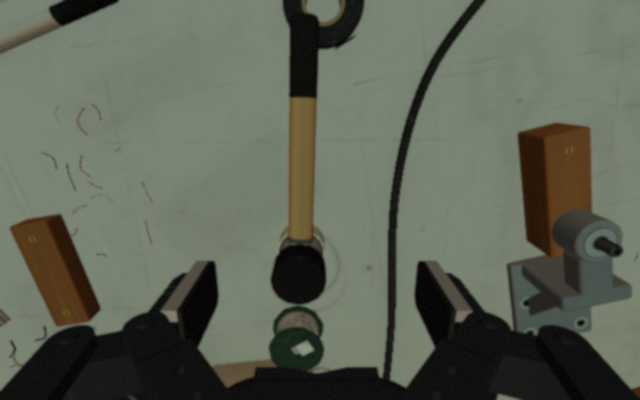

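```bash
python3 - <<'E'
from h import *
d=np.load('w3.npz');c=cam('wrist',dict(position=d['p'],ee_rot=d['q']))
I=cv2.imread('pics/n_w.png');h=cv2.cvtColor(I,cv2.COLOR_BGR2HSV)
m=cv2.inRange(h,(10,90,90),(30,255,255))[:245,280:330]
for v in(105,140,180,215):
    xs=np.where(m[v])[0]+280;print(v,xs.min(),xs.max(),plane(c,(xs.mean(),v),.053).round(4))
g=cv2.cvtColor(I,cv2.COLOR_BGR2GRAY)[225:310,255:340];mm=(g<55).astype(np.uint8)
cs=max(cv2.findContours(mm,0,1)[0],key=cv2.contourArea);(x,y),r=cv2.minEnclosingCircle(cs);print('head px',x+255,y+225,r, cv2.fitEllipse(cs))
print('head',plane(c,(299,275),.076).round(4),plane(c,(x+255,y+225),.076).round(4))
print('pin',plane(c,(613,247),.088).round(4))
cv2.imwrite('pics/n2.png',np.hstack([cv2.resize(I[225:310,255:340],None,fx=4.5,fy=4.5),cv2.resize(I[195:280,540:640],None,fx=4.5,fy=4.5,interpolation=cv2.INTER_CUBIC)[:382]]))
E
```

```text
105 290 315 [ 0.4091 -0.1648  0.053 ]
140 290 314 [ 0.4336 -0.1708  0.053 ]
180 289 313 [ 0.4634 -0.1784  0.053 ]
215 289 312 [ 0.4914 -0.1852  0.053 ]
head px 299.0 268.5 35.00366973876953 ((43.76926803588867, 47.056705474853516), (53.077022552490234, 65.4876708984375), 7.8031744956970215)
head [ 0.5311 -0.1945  0.076 ] [ 0.5257 -0.1932  0.076 ]
pin [0.5496 0.0309 0.088 ]
```

View pics/n2.png

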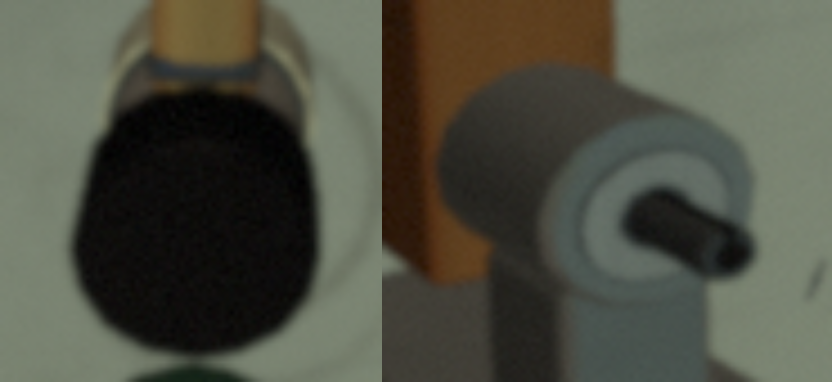

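```bash
python3 - <<'E'
from h import *
d=np.load('w3.npz');c=cam('wrist',dict(position=d['p'],ee_rot=d['q']))
print('head',plane(c,(299,276.5),.076).round(4))
print('knuckle',plane(c,(600.7,242.8),.072).round(4))
for z in(.082,.086,.09):print('pin',z,plane(c,(618.5,251.5),z).round(4))
E
```

```text
head [ 0.5324 -0.1948  0.076 ]
knuckle [0.5547 0.035  0.072 ]
pin 0.082 [0.5582 0.0401 0.082 ]
pin 0.086 [0.5554 0.0366 0.086 ]
pin 0.09 [0.5527 0.0332 0.09  ]
```

```bash
python3 -c "
from h import *
print(delta([.4854,-.1835,.041],76.1))"; python3 -m crank '[[1,[-0.06,-0.2,0.3],[0,0,0.04]],[1,[0,0,0.4],[0,0,0]],[1,[0,0,0.4],[0,0,0]],[1,[0,0,0.3],[0,0,0]],[1,[0,0,0],[0,0,0]]]'; python3 -c "
from h import *
print(delta([.4854,-.1835,.041],76.1))"
```

```text
{'t': 10.85, 'pos': array([ 0.4776, -0.1701,  0.1874]), 'shift': array([-0.129, -0.144,  1.83 ]), 'yaw_y': np.float64(77.84), 'tilt': np.float64(0.07), 'f': array([ 0.5,  0.2, -0.4]), 'g': 1.0, 'az': np.float64(0.039)}
clock: 11.35
position: [0.4771, -0.1866, 0.0731]
ee_rot: [0.122, 0.993, -0.0, -0.002]
ft_force: [0.2, 0.7, -0.7]
grip_width: 1.002
{'t': 11.35, 'pos': array([ 0.4771, -0.1866,  0.0731]), 'shift': array([-0.092,  0.063,  0.4  ]), 'yaw_y': np.float64(75.96), 'tilt': np.float64(0.22), 'f': array([ 0.2,  0.7, -0.7]), 'g': 1.002, 'az': np.float64(-0.003)}
```

```bash
python3 -m crank '[[1,[-0.09,0.06,0.1],[0,0,0]],[1,[0,0,0.2],[0,0,0]],[1,[0,0,0.1],[0,0,0]],[-1,[0,0,0],[0,0,0]],[-1,[0,0,0],[0,0,0]]]' 120; python3 -m crank '[[-1,[0,0,0],[0,0,0]],[-1,[0,0,0],[0,0,0]],[-1,[0,0,0],[0,0,0]],[-1,[0,0,0],[0,0,0]],[-1,[0,0,0],[0,0,0]]]'; python3 -c "
from h import *
print(delta([.4854,-.1835,.041],76.1))
s=manip.camera('side')
cv2.imwrite('pics/o_s.png',cv2.resize(s[180:300,280:400],None,fx=5,fy=5,interpolation=cv2.INTER_CUBIC))"
```

```text
clock: 11.85
position: [0.4869, -0.1846, 0.0435]
ee_rot: [0.123, 0.992, -0.0, 0.0]
ft_force: [-0.3, -1.2, 1.1]
grip_width: 0.688
clock: 12.35
position: [0.4872, -0.1845, 0.0439]
ee_rot: [0.123, 0.992, 0.0, 0.001]
ft_force: [-3.2, 1.2, 7.0]
grip_width: 0.216
{'t': 12.35, 'pos': array([ 0.4872, -0.1845,  0.0439]), 'shift': array([0.025, 0.007, 0.037]), 'yaw_y': np.float64(75.9), 'tilt': np.float64(0.07), 'f': array([-3.2,  1.2,  7. ]), 'g': 0.216, 'az': np.float64(-0.004)}
```

View pics/o_s.png

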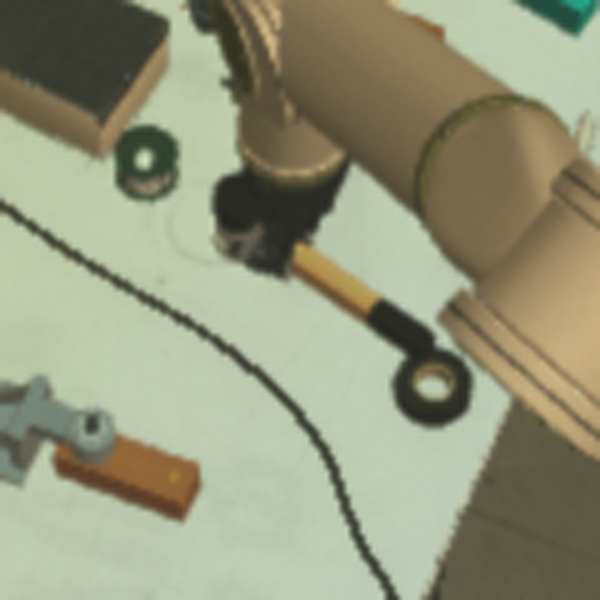

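```bash
python3 -m crank '[[-1,[0,0,-0.2],[0,0,0]],[-1,[0,0,-0.5],[0,0,0]],[-1,[0,0,-0.5],[0,0,0]],[-1,[0,0,-0.5],[0,0,0]],[-1,[0,0,0],[0,0,0]]]'; python3 -c "
from h import *
print(delta([.51,.0435,.18],76.1))
s=manip.camera('side')
cv2.imwrite('pics/p_s.png',cv2.resize(s[180:300,280:400],None,fx=5,fy=5,interpolation=cv2.INTER_CUBIC))"
```

```text
clock: 12.9
position: [0.4887, -0.1858, 0.1843]
ee_rot: [0.123, 0.992, 0.0, 0.004]
ft_force: [0.4, -1.0, -3.6]
grip_width: 0.213
{'t': 12.9, 'pos': array([ 0.4887, -0.1858,  0.1843]), 'shift': array([0.442, 2.844, 0.054]), 'yaw_y': np.float64(75.86), 'tilt': np.float64(0.41), 'f': array([ 0.4, -1. , -3.6]), 'g': 0.213, 'az': np.float64(-0.005)}
```

View pics/p_s.png

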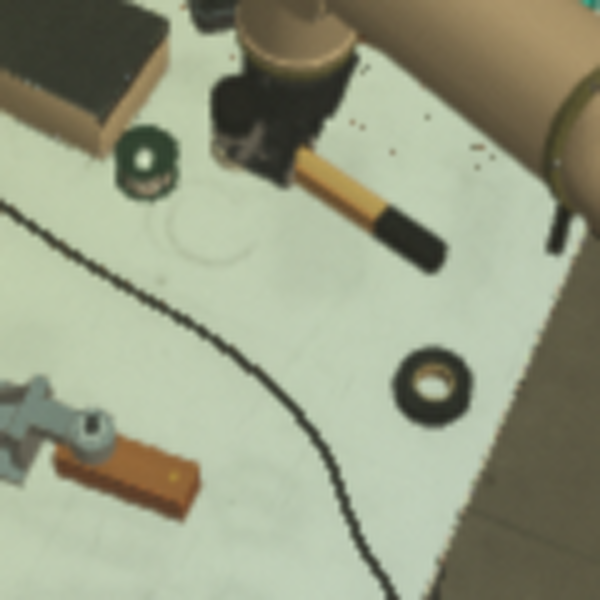

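```bash
python3 -m crank '[[-1,[0.08,0.5,0],[0,0,0]],[-1,[0.09,0.55,0],[0,0,0]],[-1,[0.09,0.6,0],[0,0,0]],[-1,[0.09,0.6,0],[0,0,0]],[-1,[0.09,0.55,0],[0,0,0]]]'; python3 -m crank '[[-1,[0,0,0],[0,0,0]],[-1,[0,0,0],[0,0,0]],[-1,[0,0,0],[0,0,0]],[-1,[0,0,0],[0,0,0]],[-1,[0,0,0],[0,0,0]]]'; python3 -c "
from h import *
print(delta([.51,.0435,.15],76.1))
t=manip.camera('top');s=manip.camera('side')
o=manip.get_obs();np.savez('w4.npz',p=o['position'],q=o['ee_rot'])
cv2.imwrite('pics/q_w.png',manip.camera('wrist'))
cv2.imwrite('pics/q_s.png',cv2.resize(s[215:320,240:360],None,fx=5,fy=5,interpolation=cv2.INTER_CUBIC))
cv2.imwrite('pics/q_t.png',cv2.resize(t[130:230,190:290],None,fx=5,fy=5,interpolation=cv2.INTER_CUBIC))
"
```

```text
clock: 13.45
position: [0.5062, 0.044, 0.1785]
ee_rot: [0.122, 0.992, 0.0, -0.001]
ft_force: [1.5, 0.1, -2.8]
grip_width: 0.212
clock: 13.95
position: [0.5071, 0.0403, 0.1792]
ee_rot: [0.124, 0.992, 0.0, 0.0]
ft_force: [0.2, -0.3, -3.5]
grip_width: 0.209
{'t': 13.95, 'pos': array([0.5071, 0.0403, 0.1792]), 'shift': array([-0.025,  0.048,  0.366]), 'yaw_y': np.float64(75.79), 'tilt': np.float64(0.02), 'f': array([ 0.2, -0.3, -3.5]), 'g': 0.209, 'az': np.float64(-0.007)}
```

View pics/q_s.png

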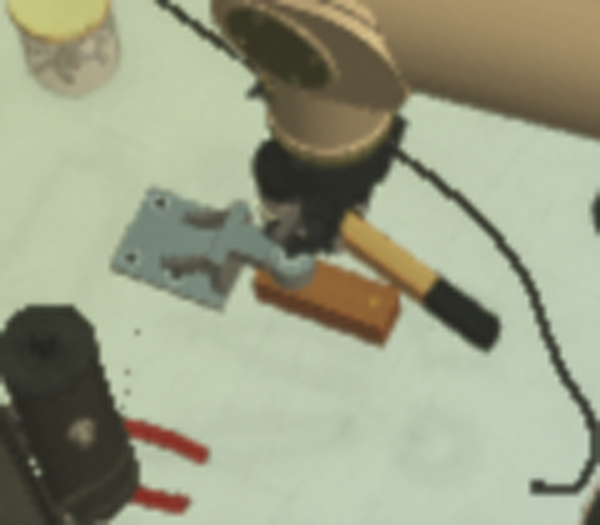

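View pics/q_t.png

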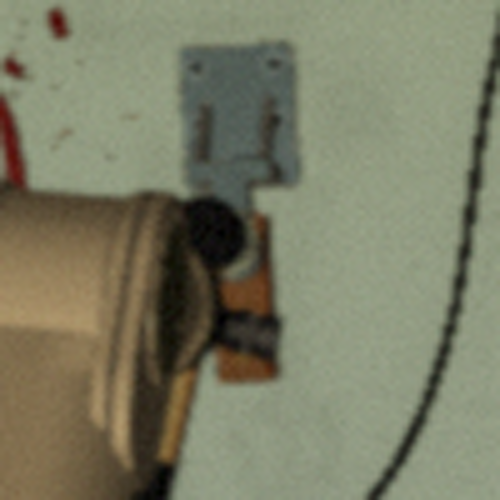

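View pics/q_w.png

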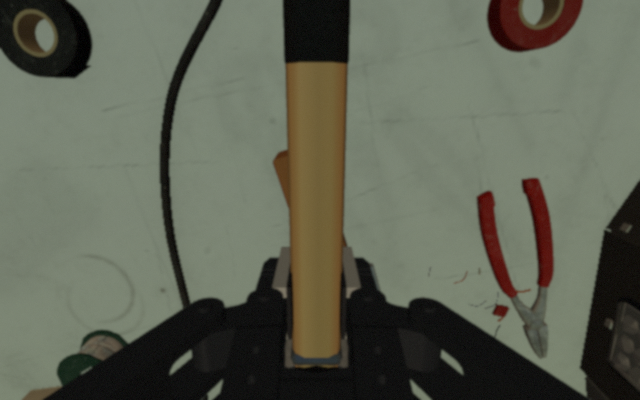

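```bash
python3 - <<'E'
from h import *
t=cam('top');q=lambda x,y:(190+x/5,130+y/5)
I=cv2.imread('pics/q_t.png');g=cv2.cvtColor(I,cv2.COLOR_BGR2GRAY)[190:275,185:250]
m=(g<50).astype(np.uint8);c=max(cv2.findContours(m,0,1)[0],key=cv2.contourArea);(x,y),r=cv2.minEnclosingCircle(c);print(x+185,y+190,r)
print(plane(t,q(x+185,y+190),.211),plane(t,q(216,231),.211))
E
```

```text
205.24774742126465 237.66473770141602 41.596046447753906
[0.55270982 0.02486312 0.211     ] [0.55649287 0.01854502 0.211     ]
```

```bash
python3 -m crank '[[-1,[0,0.08,0],[0,0,0]],[-1,[0,0,0.3],[0,0,0]],[-1,[0,0,0.41],[0,0,0]],[-1,[0,0,-0.2],[0,0,0]],[-1,[0,0,-0.4],[0,0,0]]]'; python3 -c "
from h import *
print(delta([.509,.0463,.18],76.1))
"
```

```text
clock: 14.6
position: [0.5076, 0.047, 0.1706]
ee_rot: [0.123, 0.992, -0.002, -0.001]
ft_force: [1.1, 1.1, -2.1]
grip_width: 0.212
{'t': 14.6, 'pos': array([0.5076, 0.047 , 0.1706]), 'shift': array([-0.019, -0.005, -0.118]), 'yaw_y': np.float64(75.85), 'tilt': np.float64(0.27), 'f': array([ 1.1,  1.1, -2.1]), 'g': 0.212, 'az': np.float64(-0.006)}
```

```bash
python3 -m crank '[[-1,[0,0,0.3],[0,0,0]],[-1,[0,0,0.4],[0,0,0]],[-1,[0,0,0.02],[0,0,0]],[-1,[0,0,0],[0,0,0]],[-1,[0,0,0],[0,0,0]]]'; python3 -c "
from h import *
print(delta([.509,.0463,.18],76.1))
s=manip.camera('side')
cv2.imwrite('pics/r_s.png',cv2.resize(s[215:320,240:360],None,fx=5,fy=5,interpolation=cv2.INTER_CUBIC))
"
```

```text
clock: 15.1
position: [0.5094, 0.0475, 0.1145]
ee_rot: [0.123, 0.992, 0.0, 0.001]
ft_force: [0.2, -0.0, -3.7]
grip_width: 0.213
{'t': 15.1, 'pos': array([0.5094, 0.0475, 0.1145]), 'shift': array([ 0.   , -0.015, -0.818]), 'yaw_y': np.float64(75.89), 'tilt': np.float64(0.09), 'f': array([ 0.2, -0. , -3.7]), 'g': 0.213, 'az': np.float64(-0.005)}
```

View pics/r_s.png

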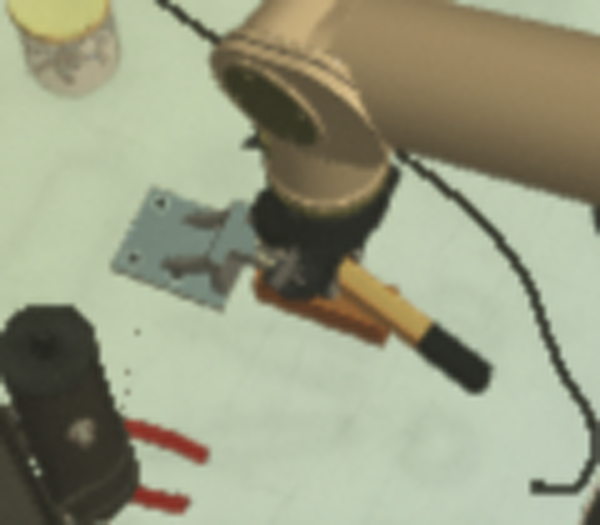

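```bash
python3 -m crank '[[-1,[0,0,-0.5],[0,0,0]],[-1,[0,0,-0.1],[0,0,0]],[-1,[0,0,0.3],[0,0,0]],[-1,[0,0,0.34],[0,0,0]],[-1,[0,0,0],[0,0,0]]]'; python3 -c "
from h import *
print(delta([.509,.0463,.18],76.1))
"
```

```text
clock: 15.65
position: [0.5073, 0.0477, 0.1079]
ee_rot: [0.123, 0.992, -0.001, -0.001]
ft_force: [-1.7, -0.9, -3.5]
grip_width: 0.21
{'t': 15.65, 'pos': array([0.5073, 0.0477, 0.1079]), 'shift': array([-0.023, -0.013, -0.901]), 'yaw_y': np.float64(75.92), 'tilt': np.float64(0.17), 'f': array([-1.7, -0.9, -3.5]), 'g': 0.21, 'az': np.float64(-0.004)}
```

```bash
python3 -m crank '[[-1,[0,0,-0.5],[0,0,0]],[-1,[0,0,-0.5],[0,0,0]],[-1,[0,0,-0.3],[0,0,0]],[-1,[0,0,0],[0,0,0]],[-1,[0,0,0],[0,0,0]]]'; python3 -c "
from h import *
print(delta([.509,.0463,.18],76.1))
t=manip.camera('top');s=manip.camera('side');cv2.imwrite('pics/s_w.png',manip.camera('wrist'))
cv2.imwrite('pics/s_s.png',cv2.resize(s[195:300,240:360],None,fx=6,fy=5.7,interpolation=cv2.INTER_CUBIC))
cv2.imwrite('pics/s_t.png',cv2.resize(t[130:230,190:290],None,fx=5,fy=5,interpolation=cv2.INTER_CUBIC))
"
```

```text
clock: 16.15
position: [0.5088, 0.0479, 0.2139]
ee_rot: [0.122, 0.992, 0.001, 0.0]
ft_force: [0.3, -0.5, -4.0]
grip_width: 0.215
{'t': 16.15, 'pos': array([0.5088, 0.0479, 0.2139]), 'shift': array([-0.007, -0.019,  0.424]), 'yaw_y': np.float64(75.93), 'tilt': np.float64(0.1), 'f': array([ 0.3, -0.5, -4. ]), 'g': 0.215, 'az': np.float64(-0.004)}
```

View pics/s_s.png

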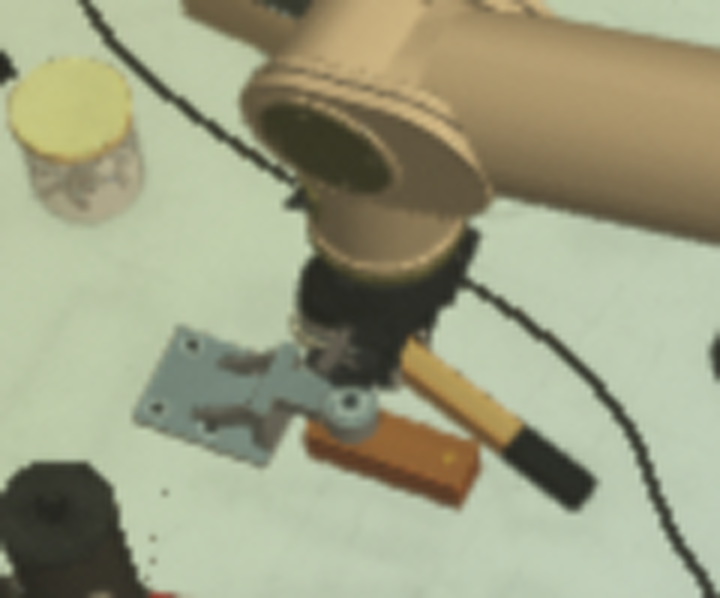

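View pics/s_t.png

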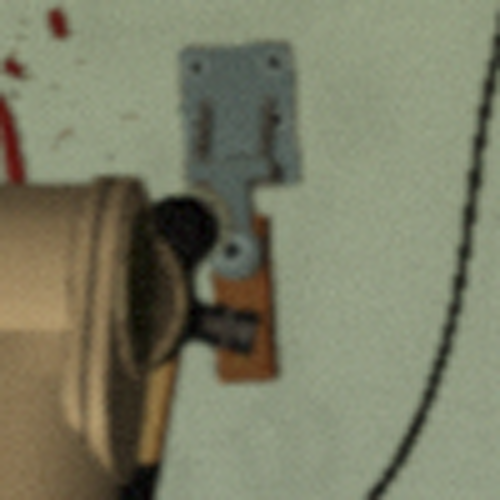

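View pics/s_w.png

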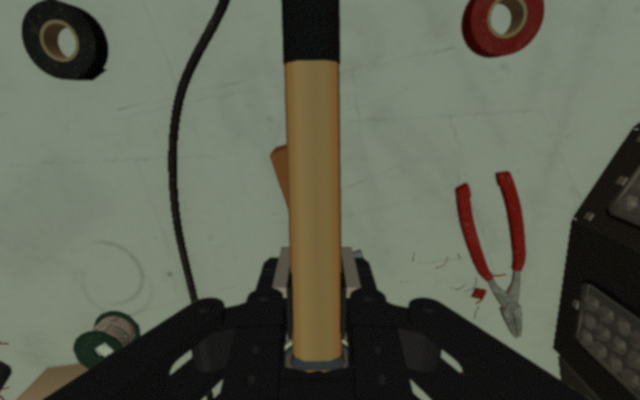

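```bash
python3 - <<'E'
from h import *
a=cv2.imread('pics/a_side.png');k=cv2.imread('pics/k_t.png')
A=cv2.resize(a[255:285,280:310],None,fx=12,fy=12,interpolation=cv2.INTER_CUBIC)
b=manip.camera('side');cv2.imwrite('pics/now_s.png',b)
B=cv2.resize(b[255:285,280:310],None,fx=12,fy=12,interpolation=cv2.INTER_CUBIC)
cv2.imwrite('pics/u.png',np.hstack([A,B]))
s=cam('side')
for z in(.070,.0725,.080,.086,.09):print(z,((proj(s,[.555,.033,z])-[280,255])*12).round(1))
E
```

```text
0.07 [210.6 119.6]
0.0725 [210.2 116.2]
0.08 [209. 106.]
0.086 [208.   97.7]
0.09 [207.4  92.2]
```

View pics/u.png

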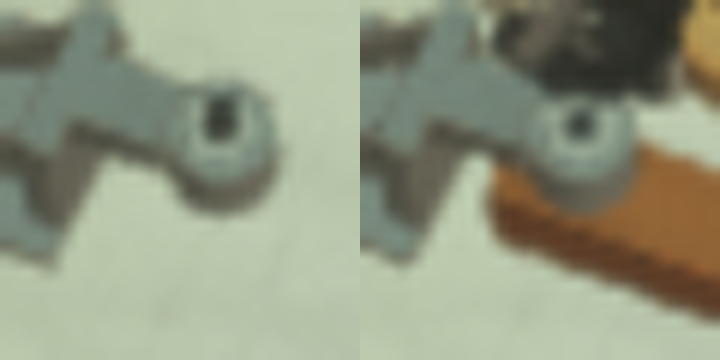

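```bash
python3 -c "
from h import *
print(delta([.522,.041,.175],76.1))"
python3 -m crank '[[-1,[0,0,0],[0,0.178,0]],[-1,[0,0,0],[0,0,0]],[-1,[0,0,0],[0,0,0]],[-1,[0,0,0],[0,0,0]],[-1,[0,0,0],[0,0,0]]]'; python3 -c "
from h import *
print(delta([.522,.041,.175],76.1))
print(delta([.522,.041,.115],76.1))
cv2.imwrite('pics/v_w.png',manip.camera('wrist'))
s=manip.camera('side')
cv2.imwrite('pics/v_s.png',cv2.resize(s[195:300,240:360],None,fx=6,fy=5.7,interpolation=cv2.INTER_CUBIC))
"
```

```text
{'t': 16.35, 'pos': array([0.5082, 0.0475, 0.2128]), 'shift': array([-0.188, -0.036,  0.472]), 'yaw_y': np.float64(75.9), 'tilt': np.float64(0.08), 'f': array([ 0.1, -0.2, -3.5]), 'g': 0.212, 'az': np.float64(-0.004)}
clock: 16.85
position: [0.5082, 0.0476, 0.2154]
ee_rot: [0.123, 0.991, 0.005, -0.05]
ft_force: [0.6, 0.7, -3.5]
grip_width: 0.214
{'t': 16.85, 'pos': array([0.5082, 0.0476, 0.2154]), 'shift': array([-0.237, -0.037,  0.484]), 'yaw_y': np.float64(75.91), 'tilt': np.float64(5.72), 'f': array([ 0.6,  0.7, -3.5]), 'g': 0.214, 'az': np.float64(-0.004)}
{'t': 16.85, 'pos': array([0.5082, 0.0476, 0.2154]), 'shift': array([-0.312, -0.035,  1.231]), 'yaw_y': np.float64(75.91), 'tilt': np.float64(5.72), 'f': array([ 0.6,  0.7, -3.5]), 'g': 0.214, 'az': np.float64(-0.004)}
```

View pics/v_s.png

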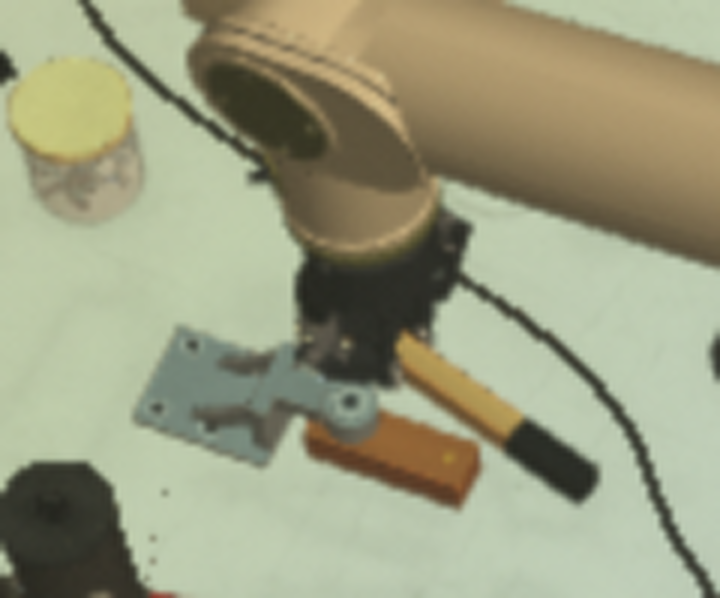

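```bash
python3 -m crank '[[-1,[-0.12,-0.02,0.24],[0,0.03,0]],[-1,[-0.12,-0.02,0.24],[0,0,0]],[-1,[0,0,0],[0,0,0]],[-1,[0,0,0],[0,0,0]],[-1,[0,0,0],[0,0,0]]]';  python3 -c "
from h import *
print(delta([.522,.041,.115],76.1))
print(manip.get_obs()['joint_pos'].round(2))
"
```

```text
clock: 17.45
position: [0.5222, 0.0405, 0.176]
ee_rot: [0.123, 0.991, 0.006, -0.061]
ft_force: [0.5, 0.1, -2.7]
grip_width: 0.214
{'t': 17.45, 'pos': array([0.5222, 0.0405, 0.176 ]), 'shift': array([-0.09 ,  0.009,  0.758]), 'yaw_y': np.float64(75.87), 'tilt': np.float64(7.06), 'f': array([ 0.5,  0.1, -2.7]), 'g': 0.214, 'az': np.float64(-0.005)}
[-1.03  0.43  1.11  1.78 -0.42  1.32  1.53]
```

```bash
python3 -m crank '[[-1,[-0.045,0,0.38],[0,0,0]],[-1,[-0.045,0,0.38],[0,0,0]],[-1,[0,0,0],[0,0,0]],[-1,[0,0,0],[0,0,0]],[-1,[0,0,0],[0,0,0]]]';  python3 -c "
from h import *
print(delta([.522,.041,.115],76.1))
"
```

```text
clock: 17.95
position: [0.5224, 0.0401, 0.1155]
ee_rot: [0.123, 0.991, 0.006, -0.061]
ft_force: [0.0, 0.3, -2.7]
grip_width: 0.213
{'t': 17.95, 'pos': array([0.5224, 0.0401, 0.1155]), 'shift': array([0.007, 0.009, 0.007]), 'yaw_y': np.float64(75.86), 'tilt': np.float64(7.01), 'f': array([ 0. ,  0.3, -2.7]), 'g': 0.213, 'az': np.float64(-0.005)}
```

```bash
python3 -m crank '[[-1,[0.045,0,-0.38],[0,0,0]],[-1,[0.03,0,-0.25],[0,0,0]],[-1,[-0.03,0,0.25],[0,0,0]],[-1,[-0.05,0,0.45],[0,0,0]],[-1,[0,0,0],[0,0,0]]]';  python3 -c "
from h import *
print(delta([.522,.041,.115],76.1))
"
```

```text
clock: 18.45
position: [0.52, 0.0406, 0.1068]
ee_rot: [0.123, 0.99, 0.005, -0.063]
ft_force: [-2.5, 0.7, -2.9]
grip_width: 0.214
{'t': 18.45, 'pos': array([0.52  , 0.0406, 0.1068]), 'shift': array([-0.01 ,  0.01 , -0.104]), 'yaw_y': np.float64(75.89), 'tilt': np.float64(7.28), 'f': array([-2.5,  0.7, -2.9]), 'g': 0.214, 'az': np.float64(-0.005)}
```

```bash
python3 -c "
from h import *
cv2.imwrite('pics/x_w.png',manip.camera('wrist'))
s=manip.camera('side');t=manip.camera('top')
print(delta([.522,.041,.115],76.1))
cv2.imwrite('pics/x_s.png',np.hstack([cv2.resize(s[225:300,260:345],None,fx=6,fy=6,interpolation=cv2.INTER_CUBIC),cv2.resize(t[150:225,210:255],None,fx=6,fy=6,interpolation=cv2.INTER_CUBIC)]))
"
```

```text
{'t': 18.6, 'pos': array([0.5218, 0.04  , 0.1093]), 'shift': array([ 0.01 ,  0.013, -0.071]), 'yaw_y': np.float64(75.85), 'tilt': np.float64(7.05), 'f': array([-0.5,  0.2, -2.6]), 'g': 0.212, 'az': np.float64(-0.006)}
```

View pics/x_w.png

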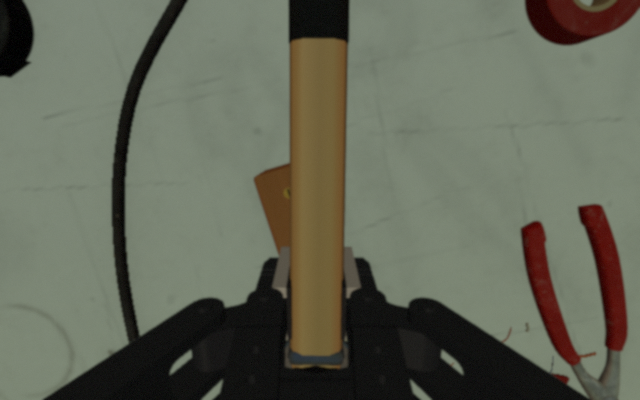

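View pics/x_s.png

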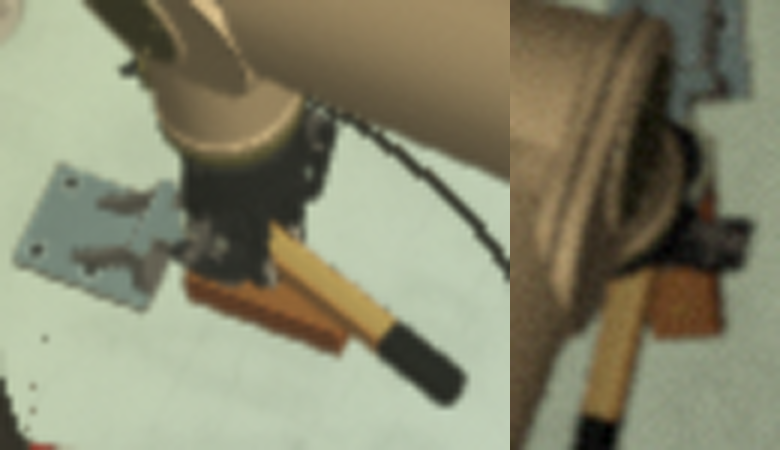

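```bash
python3 - <<'E'
from h import *
i=manip.camera_info('wrist');K=i['K'];M=np.linalg.inv(i['mount'])
def pj(p):
    c=M[:3,:3]@p+M[:3,3];q=K@c;return q[1]/q[2], 340*.02/c[2]
from scipy.optimize import brentq
x0=brentq(lambda x:pj(np.array([x,0,-.009]))[0]-62,.02,.15);print(x0,pj(np.array([x0,0,-.009])))
for th in(0,4,8,12,16):
    a=np.radians(th);c=np.array([0,0,.006]);p=np.array([x0,0,-.009])-c
    p=np.array([p[0]*np.cos(a)-p[2]*np.sin(a),0,p[2]*np.cos(a)+p[0]*np.sin(a)])+c   # +x goes to +z (down)
    h=np.array([-.024,0,-.009])-c;h=np.array([h[0]*np.cos(a)-h[2]*np.sin(a),0,h[2]*np.cos(a)+h[0]*np.sin(a)])+c
    print(th,pj(p),pj(h))
E
```

```text
0.08595626179907953 (np.float64(61.999999999996554), np.float64(65.25994525403728))
0 (np.float64(61.999999999996554), np.float64(65.25994525403728)) (np.float64(355.04954727737714), np.float64(49.55629513032478))
4 (np.float64(60.78868880140894), np.float64(61.986408635185846)) (np.float64(355.8175231187266), np.float64(50.24981452146495))
8 (np.float64(61.047668722174215), np.float64(58.939313727299854)) (np.float64(356.22239647870265), np.float64(50.9462889875589))
12 (np.float64(62.56868304495343), np.float64(56.112385215578236)) (np.float64(356.2464290301348), np.float64(51.64161273809249))
16 (np.float64(65.1674340629764), np.float64(53.496748835990935)) (np.float64(355.87369361753287), np.float64(52.331363468924216))
```

```bash
python3 - <<'E'
from h import *
for n in('q_w','s_w','v_w','x_w'):
    I=cv2.imread(f'pics/{n}.png');h=cv2.cvtColor(I,cv2.COLOR_BGR2HSV)
    m=cv2.inRange(h,(12,90,70),(30,255,255))
    out=[]
    for v in(70,100,150,200,240,330,345):
        xs=np.where(m[v,275:365])[0]+275;out.append((v,xs.min(),xs.max(),xs.max()-xs.min()+1))
    col=m[:,318];vs=np.where(col)[0];print(n,vs.min(),vs.max(),out)
cv2.imwrite('pics/y.png',np.hstack([cv2.resize(cv2.imread(f'pics/{n}.png')[320:380,270:370],None,fx=2.6,fy=2.6) for n in('q_w','s_w','x_w')]))
E
```

```text
q_w 62 357 [(70, np.int64(286), np.int64(346), np.int64(61)), (100, np.int64(287), np.int64(345), np.int64(59)), (150, np.int64(286), np.int64(344), np.int64(59)), (200, np.int64(286), np.int64(343), np.int64(58)), (240, np.int64(290), np.int64(342), np.int64(53)), (330, np.int64(293), np.int64(339), np.int64(47)), (345, np.int64(292), np.int64(339), np.int64(48))]
s_w 60 360 [(70, np.int64(285), np.int64(338), np.int64(54)), (100, np.int64(286), np.int64(338), np.int64(53)), (150, np.int64(275), np.int64(339), np.int64(65)), (200, np.int64(285), np.int64(339), np.int64(55)), (240, np.int64(290), np.int64(340), np.int64(51)), (330, np.int64(293), np.int64(339), np.int64(47)), (345, np.int64(292), np.int64(341), np.int64(50))]
v_w 60 360 [(70, np.int64(285), np.int64(338), np.int64(54)), (100, np.int64(286), np.int64(338), np.int64(53)), (150, np.int64(287), np.int64(339), np.int64(53)), (200, np.int64(281), np.int64(339), np.int64(59)), (240, np.int64(290), np.int64(340), np.int64(51)), (330, np.int64(293), np.int64(339), np.int64(47)), (345, np.int64(292), np.int64(341), np.int64(50))]
x_w 38 355 [(70, np.int64(290), np.int64(346), np.int64(57)), (100, np.int64(290), np.int64(345), np.int64(56)), (150, np.int64(290), np.int64(344), np.int64(55)), (200, np.int64(275), np.int64(343), np.int64(69)), (240, np.int64(275), np.int64(343), np.int64(69)), (330, np.int64(292), np.int64(340), np.int64(49)), (345, np.int64(290), np.int64(341), np.int64(52))]
```

View pics/y.png

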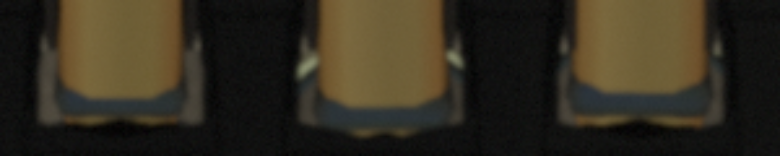

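```bash
python3 -m crank '[[-1,[0.04,0,-0.3],[0,0,0]],[-1,[0.1,0,-0.4],[0,0,0]],[-1,[0.4,0,-0.3],[0,0,0]],[-1,[0.4,0,0],[0,0,0]],[-1,[0,0,0],[0,0,0]]]';  python3 -c "
from h import *
s=manip.camera('side');t=manip.camera('top');cv2.imwrite('pics/z_s0.png',s);cv2.imwrite('pics/z_t0.png',t)
print(delta([.522,.041,.115],76.1))
a=cv2.imread('pics/a_side.png')
f=lambda i:cv2.resize(i[250:285,275:310],None,fx=11,fy=11,interpolation=cv2.INTER_CUBIC)
cv2.imwrite('pics/z_s.png',np.hstack([f(a),f(s)]))
a=cv2.imread('pics/a_top.png')
f=lambda i:cv2.resize(i[165:200,220:255],None,fx=11,fy=11,interpolation=cv2.INTER_CUBIC)
cv2.imwrite('pics/z_t.png',np.hstack([f(a),f(t)]))
"
```

```text
clock: 19.1
position: [0.4565, 0.059, 0.198]
ee_rot: [0.12, 0.991, 0.009, -0.063]
ft_force: [-0.5, 0.9, -3.9]
grip_width: 0.214
{'t': 19.2, 'pos': array([0.4587, 0.0574, 0.1978]), 'shift': array([-0.939, -0.007,  0.927]), 'yaw_y': np.float64(75.98), 'tilt': np.float64(7.09), 'f': array([ 0.5, -0.9, -3.2]), 'g': 0.211, 'az': np.float64(-0.003)}
```

View pics/z_s.png

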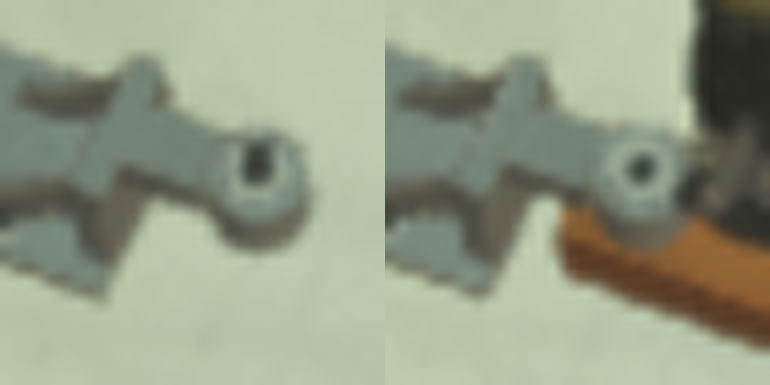

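View pics/z_t.png

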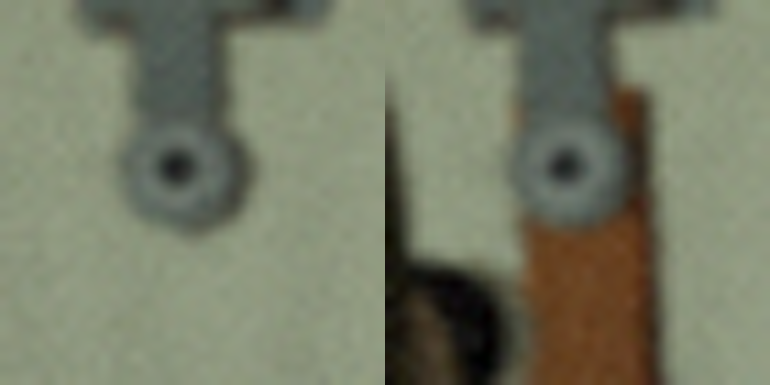

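```bash
python3 -c "
from h import *
print(delta([.526,.040,.16],76.1))
print(delta([.526,.040,.105],76.1))
"
```

```text
{'t': 19.2, 'pos': array([0.4587, 0.0574, 0.1978]), 'shift': array([-0.92 , -0.007,  0.362]), 'yaw_y': np.float64(75.98), 'tilt': np.float64(7.09), 'f': array([ 0.5, -0.9, -3.2]), 'g': 0.211, 'az': np.float64(-0.003)}
{'t': 19.2, 'pos': array([0.4587, 0.0574, 0.1978]), 'shift': array([-1.005, -0.007,  1.044]), 'yaw_y': np.float64(75.98), 'tilt': np.float64(7.09), 'f': array([ 0.5, -0.9, -3.2]), 'g': 0.211, 'az': np.float64(-0.003)}
```

```bash
python3 -m crank '[[-1,[-0.31,0,0.12],[0,0,0]],[-1,[-0.31,0,0.12],[0,0,0]],[-1,[-0.3,0,0.12],[0,0,0]],[-1,[-0.05,0,0.4],[0,0,0]],[-1,[-0.03,0,0.24],[0,0,0]]]'; python3 -m crank '[[-1,[0,0,0],[0,0,0]],[-1,[0,0,0],[0,0,0]],[-1,[-0.004,0,0.035],[0,0,0]],[-1,[0,0,0],[0,0,0]],[-1,[0,0,0],[0,0,0]]]';  python3 -c "
from h import *
print(delta([.526,.040,.16],76.1))
"
```

```text
clock: 19.7
position: [0.5261, 0.0366, 0.1054]
ee_rot: [0.125, 0.99, 0.004, -0.063]
ft_force: [-56.1, -0.8, 90.2]
grip_width: 0.209
clock: 20.2
position: [0.5259, 0.0387, 0.1048]
ee_rot: [0.123, 0.99, 0.005, -0.062]
ft_force: [3.2, -1.1, 0.5]
grip_width: 0.217
{'t': 20.2, 'pos': array([0.5259, 0.0387, 0.1048]), 'shift': array([ 0.089,  0.013, -0.685]), 'yaw_y': np.float64(75.84), 'tilt': np.float64(7.13), 'f': array([ 3.2, -1.1,  0.5]), 'g': 0.217, 'az': np.float64(-0.006)}
```

```bash
python3 -m crank '[[-1,[0.03,0,-0.25],[0,0,0]],[-1,[0.05,0,-0.45],[0,0,0]],[-1,[0.35,0,-0.3],[0,0,0]],[-1,[0.4,0,0],[0,0,0]],[-1,[0.1,0,0],[0,0,0]]]';  python3 -c "
from h import *
cv2.imwrite('pics/A_w.png',manip.camera('wrist'))
s=manip.camera('side');t=manip.camera('top');cv2.imwrite('pics/A_s0.png',s);cv2.imwrite('pics/A_t0.png',t)
print(delta([.47,-.18,.2],76.1))
a=cv2.imread('pics/a_side.png')
f=lambda i:cv2.resize(i[245:285,275:320],None,fx=9,fy=9,interpolation=cv2.INTER_CUBIC)
g=lambda i:cv2.resize(i[165:205,220:255],None,fx=9,fy=9,interpolation=cv2.INTER_CUBIC)
cv2.imwrite('pics/A.png',np.hstack([f(s),g(t)]))
"
```

```text
clock: 20.7
position: [0.4619, 0.0558, 0.1933]
ee_rot: [0.122, 0.99, 0.007, -0.063]
ft_force: [0.1, 1.1, -3.5]
grip_width: 0.212
{'t': 20.85, 'pos': array([0.4637, 0.0557, 0.1935]), 'shift': array([-0.776, -2.839, -0.173]), 'yaw_y': np.float64(75.95), 'tilt': np.float64(7.15), 'f': array([-0. ,  0.1, -2.7]), 'g': 0.215, 'az': np.float64(-0.003)}
```

View pics/A.png

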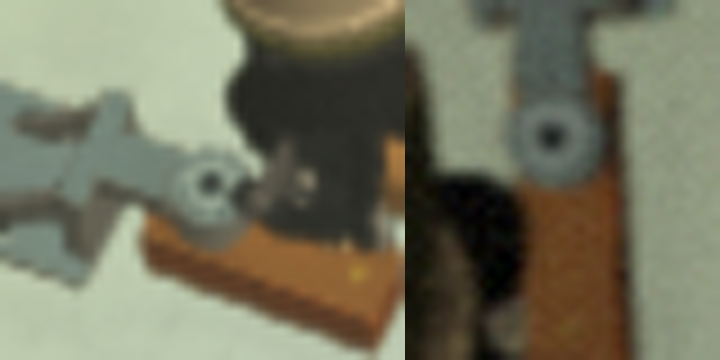

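View pics/A_w.png

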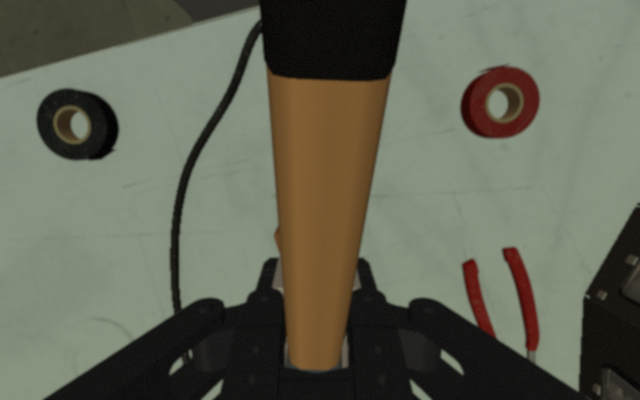

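```bash
cat >> h.py <<'E'
def handle_tilt(fn,rows):
    I=cv2.imread(fn);h=cv2.cvtColor(I,cv2.COLOR_BGR2HSV)
    m=cv2.inRange(h,(8,80,60),(30,255,255));i=manip.camera_info('wrist');K=i['K'];M=i['mount'];P=[]
    for v in rows:
        r=m[v].copy();n,l,st,_=cv2.connectedComponentsWithStats(r[None,:]);k=l[0,318]
        if k==0: continue
        w=st[k,cv2.CC_STAT_WIDTH];d=K[0,0]*.02/w
        p=M@np.array([(st[k,0]+w/2-K[0,2])/K[0,0]*d,(v-K[1,2])/K[1,1]*d,d,1]);P.append(p[:3])
    P=np.array(P);a=np.polyfit(P[:,0],P[:,2],1);b=np.polyfit(P[:,0],P[:,1],1)
    return dict(tail_down_deg=np.degrees(np.arctan(a[0])).round(1),z0=a[1].round(4),yaw=np.degrees(np.arctan(b[0])).round(1),y0=b[1].round(4),P=P.round(3).tolist())
E
python3 - <<'E'
from h import *
for n,r in(('q_w',(70,90,110,130,335,345)),('s_w',(70,90,110,130,335,345)),('x_w',(50,70,90,110,130,335,345)),('A_w',(90,110,130,150,180,200,345,355))):print(n,handle_tilt(f'pics/{n}.png',r))
E
```

```text
q_w {'tail_down_deg': np.float64(1.4), 'z0': np.float64(-0.0042), 'yaw': np.float64(0.1), 'y0': np.float64(0.0006), 'P': [[0.084, 0.001, -0.002], [0.078, 0.001, -0.002], [0.071, 0.001, -0.002], [0.065, 0.001, -0.004], [-0.019, 0.0, -0.003], [-0.021, 0.001, -0.006]]}
s_w {'tail_down_deg': np.float64(11.2), 'z0': np.float64(-0.0033), 'yaw': np.float64(-1.0), 'y0': np.float64(0.0005), 'P': [[0.085, -0.001, 0.014], [0.078, -0.001, 0.011], [0.071, -0.001, 0.012], [0.064, -0.0, 0.009], [-0.017, 0.001, -0.005], [-0.019, 0.001, -0.009]]}
x_w {'tail_down_deg': np.float64(10.4), 'z0': np.float64(-0.0086), 'yaw': np.float64(0.6), 'y0': np.float64(0.0005), 'P': [[0.091, 0.001, 0.009], [0.085, 0.001, 0.006], [0.078, 0.001, 0.007], [0.071, 0.001, 0.004], [0.064, 0.001, 0.002], [-0.016, 0.0, -0.008], [-0.014, 0.0, -0.015]]}
A_w {'tail_down_deg': np.float64(-25.0), 'z0': np.float64(-0.0246), 'yaw': np.float64(1.7), 'y0': np.float64(0.0004), 'P': [[0.077, 0.003, -0.061], [0.074, 0.003, -0.059], [0.071, 0.002, -0.058], [0.067, 0.002, -0.056], [0.06, 0.002, -0.052], [0.055, 0.002, -0.05], [-0.009, 0.0, -0.021], [-0.017, -0.0, -0.016]]}
```

```bash
python3 -c "
from h import *
print(delta([.48,-.252,.2],76.1))
"
```

```text
{'t': 20.85, 'pos': array([0.4637, 0.0557, 0.1935]), 'shift': array([-1.114, -3.682, -0.214]), 'yaw_y': np.float64(75.95), 'tilt': np.float64(7.15), 'f': array([-0. ,  0.1, -2.7]), 'g': 0.215, 'az': np.float64(-0.003)}
```

```bash
python3 -m crank '[[-1,[-0.1,-0.45,-0.05],[0,0,0]],[-1,[-0.16,-0.52,-0.05],[0,0,0]],[-1,[-0.16,-0.52,-0.05],[0,0,0]],[-1,[-0.16,-0.52,-0.05],[0,0,0]],[-1,[-0.16,-0.52,0],[0,0,0]]]'; python3 -m crank '[[-1,[-0.16,-0.52,0],[0,0,0]],[-1,[-0.16,-0.5,0],[0,-0.1,0]],[-1,[0,0,0],[0,-0.17,0]],[-1,[0,0,0],[0,-0.18,0]],[-1,[0,0,0],[0,-0.18,0]]]'; python3 -c "
from h import *
print(delta([.492,-.252,.12],76.1))
print(manip.get_obs()['joint_pos'].round(2))
"
```

```text
clock: 21.35
position: [0.474, -0.1584, 0.2029]
ee_rot: [0.123, 0.99, 0.005, -0.062]
ft_force: [0.6, 1.0, -2.9]
grip_width: 0.209
clock: 21.85
position: [0.4682, -0.248, 0.202]
ee_rot: [0.129, 0.986, -0.025, 0.101]
ft_force: [-0.6, -0.5, -3.5]
grip_width: 0.213
{'t': 21.85, 'pos': array([ 0.4682, -0.248 ,  0.202 ]), 'shift': array([-0.084,  0.052,  1.063]), 'yaw_y': np.float64(75.02), 'tilt': np.float64(11.9), 'f': array([-0.6, -0.5, -3.5]), 'g': 0.213, 'az': np.float64(-0.024)}
[-0.83 -0.08  1.23  1.99  0.08  0.97  1.68]
```

```bash
python3 -m crank '[[-1,[0,0,0],[0,-0.17,0]],[-1,[0,0,0],[0,-0.14,0]],[-1,[0,0,0],[0,0,0]],[-1,[0,0,0],[0,0,0]],[-1,[0,0,0],[0,0,0]]]'; python3 -c "
from h import *
print(delta([.492,-.252,.12],76.1))
print(manip.get_obs()['joint_pos'].round(2))
s=manip.camera('side');cv2.imwrite('pics/B_w.png',manip.camera('wrist'))
cv2.imwrite('pics/B_s.png',cv2.resize(s[150:290,290:420],None,fx=4.2,fy=4.2,interpolation=cv2.INTER_CUBIC))
print(handle_tilt('pics/B_w.png',(90,110,130,150,345,355)))
"
```

```text
clock: 22.35
position: [0.4673, -0.2478, 0.2002]
ee_rot: [0.125, 0.972, -0.037, 0.195]
ft_force: [0.2, -0.4, -3.2]
grip_width: 0.216
{'t': 22.35, 'pos': array([ 0.4673, -0.2478,  0.2002]), 'shift': array([0.102, 0.052, 1.044]), 'yaw_y': np.float64(75.06), 'tilt': np.float64(22.94), 'f': array([ 0.2, -0.4, -3.2]), 'g': 0.216, 'az': np.float64(-0.023)}
[-0.7  -0.32  1.01  2.14  0.37  0.79  1.45]
{'tail_down_deg': np.float64(-25.3), 'z0': np.float64(-0.025), 'yaw': np.float64(1.6), 'y0': np.float64(0.0004), 'P': [[0.077, 0.003, -0.062], [0.074, 0.003, -0.06], [0.07, 0.002, -0.058], [0.066, 0.002, -0.056], [-0.009, 0.0, -0.021], [-0.018, -0.0, -0.016]]}
```

View pics/B_s.png

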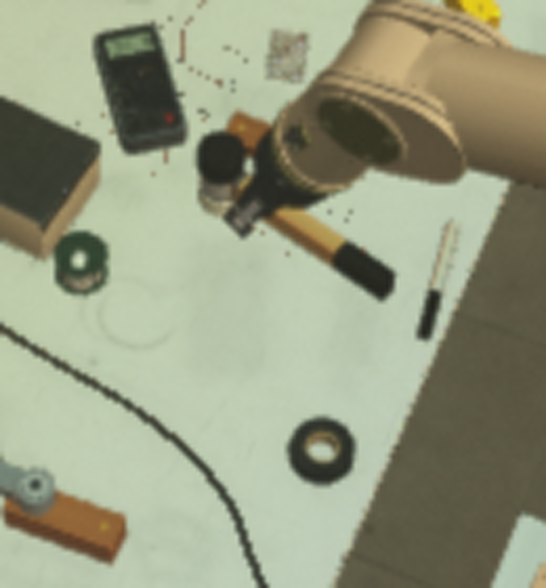

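View pics/B_w.png

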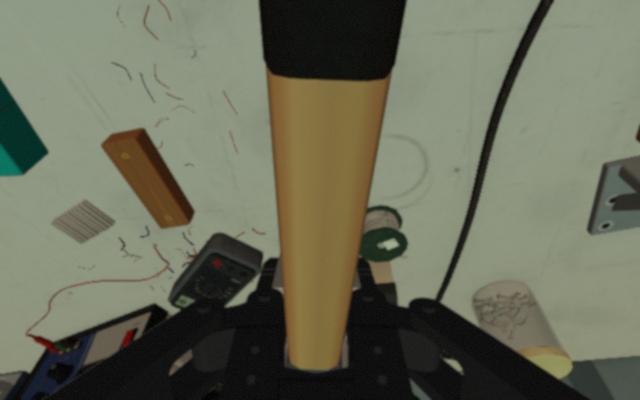

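```bash
python3 -c "
from h import *
for z in(.13,.055,.035):print(delta([.490,-.252,z],76.1))
"
```

```text
{'t': 22.45, 'pos': array([ 0.4675, -0.2474,  0.2   ]), 'shift': array([0.077, 0.037, 0.917]), 'yaw_y': np.float64(75.11), 'tilt': np.float64(22.96), 'f': array([-0. , -0.4, -4. ]), 'g': 0.213, 'az': np.float64(-0.022)}
{'t': 22.45, 'pos': array([ 0.4675, -0.2474,  0.2   ]), 'shift': array([0.442, 0.06 , 1.78 ]), 'yaw_y': np.float64(75.11), 'tilt': np.float64(22.96), 'f': array([-0. , -0.4, -4. ]), 'g': 0.213, 'az': np.float64(-0.022)}
{'t': 22.45, 'pos': array([ 0.4675, -0.2474,  0.2   ]), 'shift': array([0.539, 0.066, 2.01 ]), 'yaw_y': np.float64(75.11), 'tilt': np.float64(22.96), 'f': array([-0. , -0.4, -4. ]), 'g': 0.213, 'az': np.float64(-0.022)}
```

```bash
python3 -m crank '[[-1,[0.04,0.02,0.46],[0,-0.04,0]],[-1,[0.04,0.02,0.46],[0,0,0]],[-1,[0.18,0.01,0.4],[0,0,0]],[-1,[0.18,0.01,0.4],[0,0,0]],[-1,[0,0,0],[0,0,0]]]'; python3 -c "
from h import *
s=manip.camera('side');print(delta([.490,-.252,.03],76.1))
print(manip.get_obs()['joint_pos'].round(2))
cv2.imwrite('pics/C_s.png',cv2.resize(s[150:290,290:420],None,fx=4.2,fy=4.2,interpolation=cv2.INTER_CUBIC))
"
```

```text
clock: 22.95
position: [0.4815, -0.2339, 0.1047]
ee_rot: [0.116, 0.974, -0.022, 0.195]
ft_force: [-1.0, -1.4, -2.6]
grip_width: 0.214
{'t': 23.0, 'pos': array([ 0.4815, -0.2352,  0.1059]), 'shift': array([ 0.226, -0.18 ,  0.934]), 'yaw_y': np.float64(76.4), 'tilt': np.float64(22.75), 'f': array([-0.8, -0.6, -3.5]), 'g': 0.217, 'az': np.float64(0.007)}
[-0.78  0.08  1.25  2.22 -0.33  0.53  2.04]
```

View pics/C_s.png

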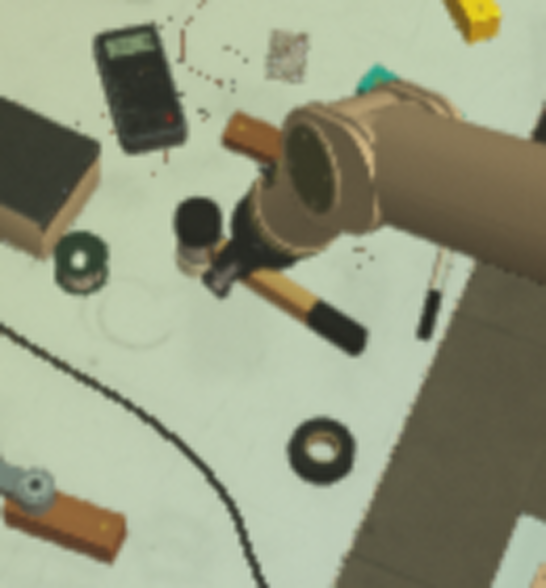

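```bash
python3 -m crank '[[-1,[0.03,-0.05,0.11],[0,0,0]],[-1,[0.04,-0.05,0.13],[0,0,0]],[-1,[0.04,-0.05,0.13],[0,0,0]],[-1,[0.04,-0.03,0.13],[0,0,0]],[-1,[0.02,0,0.1],[0,0,0]]]'; python3 -c "
from h import *
print(delta([.490,-.252,.03],76.1))
print(manip.get_obs()['joint_pos'].round(2))
"
```

```text
clock: 23.5
position: [0.4854, -0.2503, 0.0581]
ee_rot: [0.116, 0.973, -0.021, 0.198]
ft_force: [-0.2, -1.1, -2.9]
grip_width: 0.213
{'t': 23.5, 'pos': array([ 0.4854, -0.2503,  0.0581]), 'shift': array([ 0.081, -0.009,  0.347]), 'yaw_y': np.float64(76.45), 'tilt': np.float64(23.01), 'f': array([-0.2, -1.1, -2.9]), 'g': 0.213, 'az': np.float64(0.008)}
[-0.45  0.26  0.98  2.22 -0.73  0.48  2.41]
```

```bash
python3 -m crank '[[-1,[0,0,0],[0,0,-0.1]],[-1,[0,0,0],[0,0,0]],[-1,[0.01,0,0.04],[0,0,0]],[-1,[0.01,0,0.04],[0,0,0]],[-1,[0,0,0],[0,0,0]]]'; python3 -c "
from h import *
print(delta([.488,-.251,.03],76.1))
print(manip.get_obs()['joint_pos'].round(2))
"
```

```text
clock: 24.0
position: [0.4857, -0.2497, 0.0503]
ee_rot: [0.079, 0.977, -0.028, 0.197]
ft_force: [1.2, 0.6, -2.9]
grip_width: 0.214
{'t': 24.0, 'pos': array([ 0.4857, -0.2497,  0.0503]), 'shift': array([ 0.071, -0.005,  0.246]), 'yaw_y': np.float64(80.53), 'tilt': np.float64(22.95), 'f': array([ 1.2,  0.6, -2.9]), 'g': 0.214, 'az': np.float64(0.098)}
[-0.4   0.27  0.93  2.22 -0.75  0.46  2.51]
```

```bash
python3 -m crank '[[-1,[0,0,0],[0,0,0.1]],[-1,[0,0,0],[0,0,0.1]],[-1,[0.015,0,0.04],[0,0,0]],[-1,[0.015,0,0.05],[0,0,0]],[-1,[0,0,0],[0,0,0]]]'; python3 -c "
from h import *
s=manip.camera('side');t=manip.camera('top')
print(delta([.488,-.251,.03],76.1))
print(manip.get_obs()['joint_pos'].round(2))
cv2.imwrite('pics/D_s.png',cv2.resize(s[150:290,290:420],None,fx=4.2,fy=4.2,interpolation=cv2.INTER_CUBIC))
cv2.imwrite('pics/D_t.png',cv2.resize(t[130:270,250:390],None,fx=4.2,fy=4.2,interpolation=cv2.INTER_CUBIC))
"
```

```text
clock: 24.5
position: [0.486, -0.2496, 0.0422]
ee_rot: [0.154, 0.968, -0.013, 0.198]
ft_force: [-0.6, 0.2, -4.3]
grip_width: 0.217
{'t': 24.6, 'pos': array([ 0.4861, -0.2499,  0.0427]), 'shift': array([ 0.037, -0.011,  0.156]), 'yaw_y': np.float64(72.29), 'tilt': np.float64(22.94), 'f': array([ 0.9, -0.4, -2.8]), 'g': 0.213, 'az': np.float64(-0.085)}
[-0.4   0.3   0.93  2.23 -0.82  0.46  2.41]
```

View pics/D_s.png

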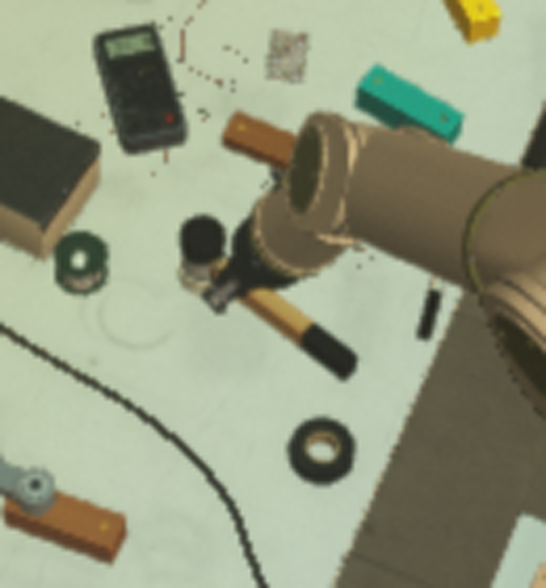

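View pics/D_t.png

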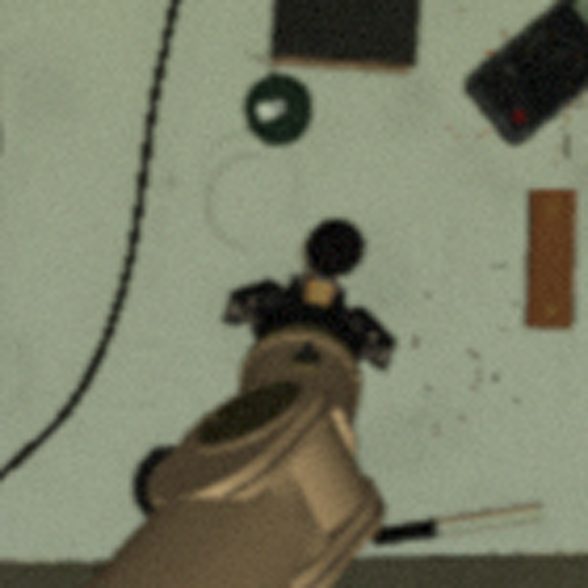

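```bash
python3 -m crank '[[-1,[0.01,0,0.023],[0,0,0]],[-1,[0.01,0,0.023],[0,0,0]],[-1,[0.01,0,0.023],[0,0,0]],[-1,[0,0,0],[0,0,0]],[-1,[0,0,0],[0,0,0]]]'; python3 -c "
from h import *
print(delta([.488,-.251,.03],76.1))"
```

```text
clock: 25.1
position: [0.4862, -0.2497, 0.0368]
ee_rot: [0.155, 0.968, -0.013, 0.199]
ft_force: [0.5, -0.5, -2.5]
grip_width: 0.215
{'t': 25.1, 'pos': array([ 0.4862, -0.2497,  0.0368]), 'shift': array([ 0.009, -0.012,  0.088]), 'yaw_y': np.float64(72.24), 'tilt': np.float64(22.96), 'f': array([ 0.5, -0.5, -2.5]), 'g': 0.215, 'az': np.float64(-0.086)}
```

```bash
python3 -m crank '[[-1,[0.01,0,0.023],[0,0,0]],[-1,[0.01,0,0.023],[0,0,0]],[-1,[0,0,0],[0,0,0]],[-1,[0,0,0],[0,0,0]],[-1,[0,0,0],[0,0,0]]]'; python3 -c "
from h import *
print(delta([.488,-.251,.03],76.1))
s=manip.camera('side');print(manip.get_obs()['joint_pos'].round(2))
cv2.imwrite('pics/E_s.png',cv2.resize(s[190:250,320:380],None,fx=9,fy=9,interpolation=cv2.INTER_CUBIC))
"
```

```text
clock: 25.6
position: [0.4863, -0.2495, 0.0329]
ee_rot: [0.155, 0.968, -0.013, 0.199]
ft_force: [-0.1, 0.1, -2.9]
grip_width: 0.212
{'t': 25.6, 'pos': array([ 0.4863, -0.2495,  0.0329]), 'shift': array([-0.009, -0.013,  0.043]), 'yaw_y': np.float64(72.24), 'tilt': np.float64(22.97), 'f': array([-0.1,  0.1, -2.9]), 'g': 0.212, 'az': np.float64(-0.086)}
[-0.37  0.32  0.89  2.23 -0.87  0.44  2.45]
```

View pics/E_s.png

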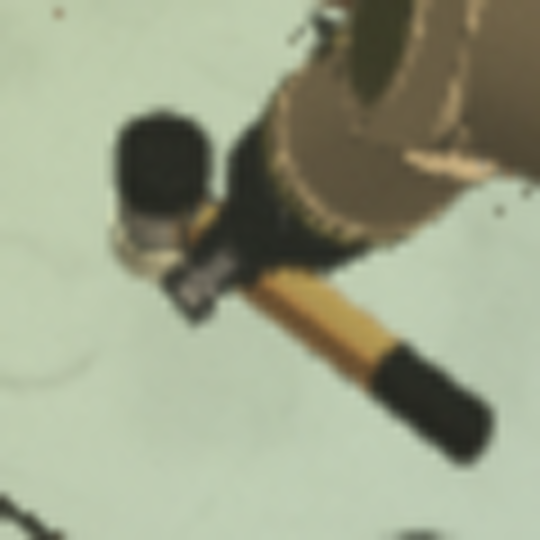

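```bash
python3 -m crank '[[-1,[0.01,0,0.023],[0,0,0]],[-1,[0,0,0],[0,0,0]],[-1,[0.005,0,0.012],[0,0,0]],[-1,[0,0,0],[0,0,0]],[-1,[0,0,0],[0,0,0]]]'; python3 -c "
from h import *
print(delta([.488,-.251,.03],76.1))"
```

```text
clock: 26.15
position: [0.4863, -0.2494, 0.0298]
ee_rot: [0.155, 0.968, -0.013, 0.199]
ft_force: [-1.6, -0.6, -1.5]
grip_width: 0.217
{'t': 26.15, 'pos': array([ 0.4863, -0.2494,  0.0298]), 'shift': array([-0.025, -0.013,  0.008]), 'yaw_y': np.float64(72.25), 'tilt': np.float64(22.97), 'f': array([-1.6, -0.6, -1.5]), 'g': 0.217, 'az': np.float64(-0.086)}
```

```bash
python3 -m crank '[[-1,[0.006,0,0.014],[0,0,0]],[-1,[0,0,0],[0,0,0]],[-1,[0,0,0],[0,0,0]],[-1,[0,0,0],[0,0,0]],[-1,[0,0,0],[0,0,0]]]'; python3 -c "
from h import *
print(delta([.488,-.251,.03],76.1))"
```

```text
clock: 26.65
position: [0.4868, -0.2496, 0.0292]
ee_rot: [0.155, 0.968, -0.012, 0.199]
ft_force: [-7.5, 3.8, 11.2]
grip_width: 0.216
{'t': 26.65, 'pos': array([ 0.4868, -0.2496,  0.0292]), 'shift': array([-0.022, -0.012, -0.001]), 'yaw_y': np.float64(72.23), 'tilt': np.float64(23.04), 'f': array([-7.5,  3.8, 11.2]), 'g': 0.216, 'az': np.float64(-0.086)}
```

```bash
python3 -m crank '[[-0.45,[0,0,0],[0,0,0]],[-0.4,[0,0,0],[0,0,0]],[0,[0,0,0],[0,0,0]],[0.3,[0,0,0],[0,0,0]],[0.3,[0,0,0],[0,0,0]]]' 20; python3 -c "
from h import *
print(delta([.488,-.251,.03],76.1))
s=manip.camera('side')
cv2.imwrite('pics/F_s.png',cv2.resize(s[190:250,320:380],None,fx=9,fy=9,interpolation=cv2.INTER_CUBIC))
"
```

```text
clock: 27.15
position: [0.4864, -0.2493, 0.0286]
ee_rot: [0.155, 0.968, -0.013, 0.199]
ft_force: [-0.1, 0.3, 0.8]
grip_width: 0.65
{'t': 27.15, 'pos': array([ 0.4864, -0.2493,  0.0286]), 'shift': array([-0.03 , -0.013, -0.007]), 'yaw_y': np.float64(72.25), 'tilt': np.float64(22.97), 'f': array([-0.1,  0.3,  0.8]), 'g': 0.65, 'az': np.float64(-0.086)}
```

View pics/F_s.png

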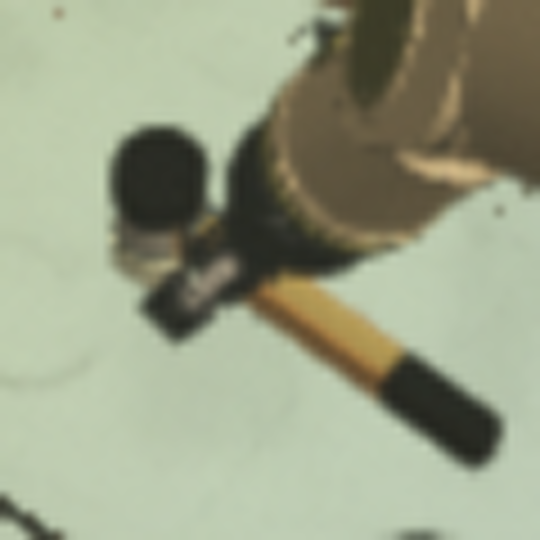

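```bash
python3 -m crank '[[1,[0,0,-0.05],[0,0,0]],[1,[0,0,-0.2],[0,0,0]],[1,[0,0,-0.4],[0,0,0]],[1,[0,0,-0.5],[0,0,0]],[1,[0,0,-0.5],[0,0,0]]]' ; python3 -c "
from h import *
s=manip.camera('side')
print(delta([.46,-.08,.18],90))
print(manip.get_obs()['joint_pos'].round(2))
cv2.imwrite('pics/G_s.png',cv2.resize(s[150:290,290:420],None,fx=4.2,fy=4.2,interpolation=cv2.INTER_CUBIC))
"
```

```text
clock: 27.7
position: [0.4546, -0.2317, 0.1034]
ee_rot: [0.149, 0.97, -0.002, 0.191]
ft_force: [-0.3, 1.2, -0.1]
grip_width: 1.002
{'t': 27.75, 'pos': array([ 0.4542, -0.2331,  0.1056]), 'shift': array([ 0.141,  1.898, -0.954]), 'yaw_y': np.float64(73.09), 'tilt': np.float64(22.12), 'f': array([ 0.7, -2.7,  1.1]), 'g': 1.001, 'az': np.float64(-0.376)}
[-0.66 -0.05  1.13  2.26 -0.13  0.54  1.84]
```

View pics/G_s.png

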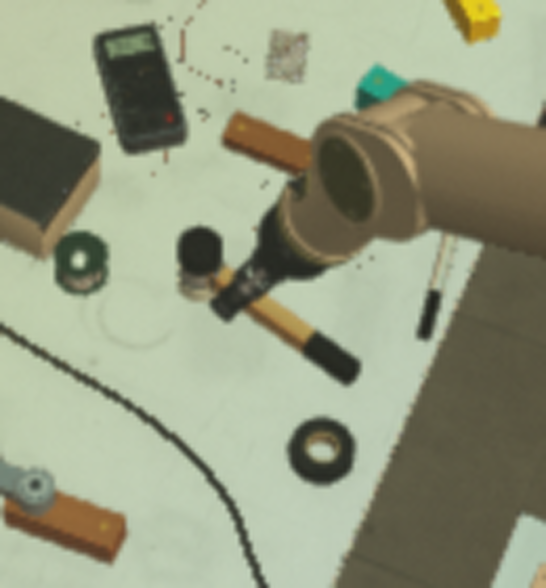

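```bash
python3 -m crank '[[1,[0,0,-0.4],[0,0,0]],[1,[0,0,-0.5],[0,0.1,0]],[1,[0,0,0],[0,0.18,0]],[1,[0,0.2,0],[0,0.18,0]],[1,[0,0.4,0],[0,0,0]]]'; python3 -c "
from h import *
print(delta([.46,-.06,.18],80))
print(manip.get_obs()['joint_pos'].round(2))"
```

```text
clock: 28.25
position: [0.4423, -0.1871, 0.1591]
ee_rot: [0.147, 0.988, 0.018, 0.03]
ft_force: [-0.5, 0.2, -0.7]
grip_width: 1.004
{'t': 28.25, 'pos': array([ 0.4423, -0.1871,  0.1591]), 'shift': array([ 0.239,  1.595, -0.203]), 'yaw_y': np.float64(73.14), 'tilt': np.float64(4.06), 'f': array([-0.5,  0.2, -0.7]), 'g': 1.004, 'az': np.float64(-0.152)}
[-0.76  0.06  1.16  2.03 -0.12  1.04  1.72]
```

```bash
python3 -c "
from h import *
print(delta([.475,-.11,.15],77.8))"; python3 -m crank '[[1,[-0.07,0.3,0.02],[0,0.09,0]],[1,[-0.07,0.3,0.02],[0,0,-0.1]],[1,[-0.07,0.3,0.02],[0,0,0]],[1,[0,0,0],[0,0,0]],[1,[0,0,0],[0,0,0]]]'; python3 -c "
from h import *
o=manip.get_obs();np.savez('w5.npz',p=o['position'],q=o['ee_rot']);I=manip.camera('wrist');cv2.imwrite('pics/H_w.png',I)
print(delta([.475,-.11,.15],77.8))
s=manip.camera('side');t=manip.camera('top');cv2.imwrite('pics/H_s0.png',s);cv2.imwrite('pics/H_t0.png',t)
"
```

```text
{'t': 28.25, 'pos': array([ 0.4423, -0.1871,  0.1591]), 'shift': array([-0.103,  1.035,  0.166]), 'yaw_y': np.float64(73.14), 'tilt': np.float64(4.06), 'f': array([-0.5,  0.2, -0.7]), 'g': 1.004, 'az': np.float64(-0.103)}
clock: 28.75
position: [0.4769, -0.1209, 0.1602]
ee_rot: [0.107, 0.994, 0.029, 0.001]
ft_force: [0.1, 0.0, -0.5]
grip_width: 1.003
{'t': 28.8, 'pos': array([ 0.4766, -0.1215,  0.1604]), 'shift': array([0.05 , 0.129, 0.138]), 'yaw_y': np.float64(77.6), 'tilt': np.float64(3.35), 'f': array([ 0. , -0.2,  0.4]), 'g': 1.002, 'az': np.float64(-0.004)}
```

View pics/H_w.png

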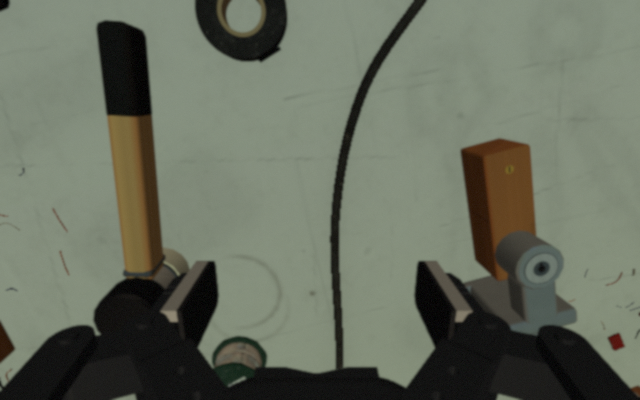

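```bash
python3 - <<'E'
from h import *
I=cv2.imread('pics/H_w.png')
cv2.imwrite('pics/H2.png',cv2.resize(I[225:315,480:580],None,fx=6,fy=6,interpolation=cv2.INTER_CUBIC))
d=np.load('w5.npz');c=cam('wrist',dict(position=d['p'],ee_rot=d['q']))
for z in(.07,.0725,.0745,.078):print(z,((proj(c,[.555,.033,z])-[480,225])*6).round(1))
E
```

```text
0.07 [349.2 252.3]
0.0725 [363.4 262.4]
0.0745 [374.9 270.7]
0.078 [395.6 285.5]
```

View pics/H2.png

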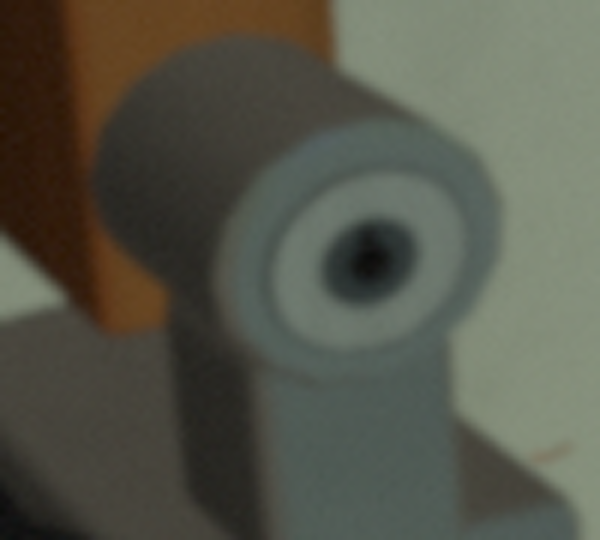

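```bash
python3 - <<'E'
from h import *
t=cv2.imread('pics/H_t0.png');s=cv2.imread('pics/H_s0.png')
cv2.imwrite('pics/I.png',np.hstack([cv2.resize(t[110:270,160:420],None,fx=1.7,fy=1.7),cv2.resize(s[140:345,230:430],None,fx=1.32,fy=1.32)[:272]]))
a=cv2.imread('pics/a_top.png');d=cv2.absdiff(a,t).max(2);print([(n,int(d[v-9:v+9,u-9:u+9].max())) for n,u,v in(('tape',180,225),('spool',316,156),('meter',380,143),('low',381,191),('blk tape',291,245),('foot',237,150),('pliers',187,160))])
E
```

```text
Traceback (most recent call last):
ValueError: all the input array dimensions except for the concatenation axis must match exactly, but along dimension 0, the array at index 0 has size 272 and the array at index 1 has size 271
```

```bash
python3 - <<'E'
from h import *
t=cv2.imread('pics/H_t0.png')
cv2.imwrite('pics/I.png',cv2.resize(t[110:270,160:420],None,fx=3,fy=3))
a=cv2.imread('pics/a_top.png');d=cv2.absdiff(a,t).max(2);print([(n,int(d[v-9:v+9,u-9:u+9].max())) for n,u,v in(('tape',180,225),('spool',316,156),('meter',380,143),('low',381,191),('blk tape',291,245),('foot',237,150),('pliers',187,160))])
E
```

```text
[('tape', 15), ('spool', 10), ('meter', 16), ('low', 14), ('blk tape', 144), ('foot', 24), ('pliers', 18)]
```

View pics/I.png

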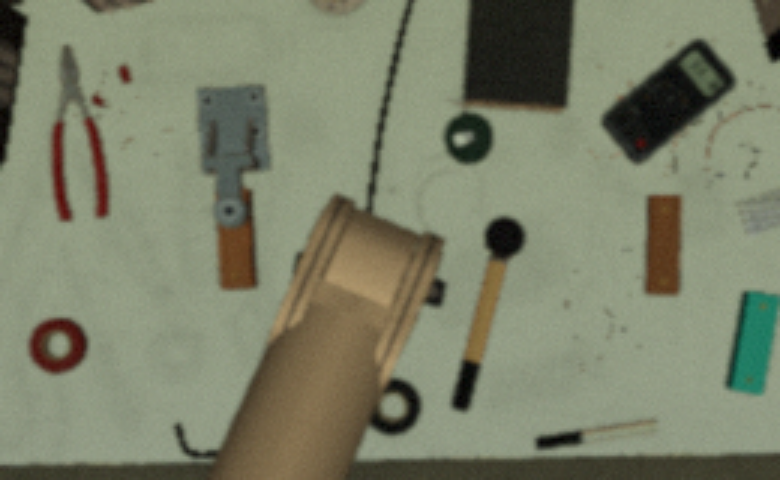

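```bash
python3 -m crank '[[1,[0,0,-0.2],[0,0,0]],[1,[0,0,-0.2],[0,0,0]],[1,[0,0,0],[0,0,0]],[1,[0,0,0],[0,0,0]],[1,[0,0,0],[0,0,0]]]'; python3 -c "
from workcell import manip
print(manip.hand_in())"
```

```text
clock: 29.4
position: [0.4762, -0.123, 0.1918]
ee_rot: [0.108, 0.994, 0.029, 0.001]
ft_force: [-0.1, -0.5, 1.0]
grip_width: 1.001
the job is handed in; nothing more can be done
None
```

I slid the tall brown block under the knuckle, drove the pin home with mallet blows, and stood the mallet back on the bench clear of the bracket. The job was handed in at 29.4 s of the 54 s allowed.

**Last checks:**
- **Pin:** the close-up wrist picture shows it flush, its centre about 0.5 mm from the middle of the knuckle's top ring.
- **Block and bracket:** the block lies under the whole knuckle, and the bracket's foot has not moved in the top view.
- **Bystanders:** red tape, spool, multimeter and low block match the first top picture. The black tape roll was partly hidden by the arm in that last view, but the wrist picture shows it standing clear.
- **Mallet:** it stands on its white face, about 6 cm to the right of where it started, so its handle no longer hangs over the black tape roll.

**What went less well:**
- **Grip slipping:** the mallet slipped and tilted in the jaws during the blows, so I had to pitch the tool by about 23° to set it down level.
- **Hard blow:** one blow read about 106 N at the wrist at the end of its call, against the 120 N limit. The force within the rows was not visible, so I can't rule out a higher peak.

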